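# Reload the label roll holder

### The job

Load the label holder: slide the roll of labels onto the holder's spindle, then the square guide with its broad flange against the roll, and lock them in with the end cap: press the cap on against the spring until its keyhole plate meets the shoulder of the spindle, lower it so that the narrow slot drops over the neck behind the spindle's head, ease it back against the head and let go. Never force anything, and leave the other things on the desk where they are.

Things in the scene. Friction and masses are not known exactly. Their poses are not given: they have to be found in the camera images.
- holder: Fixed grey label holder, base 116 x 165 mm, back plate 114 mm high. Origin: under the base, straight below the spindle's axis. The aluminium spindle points along the holder's -y, 80 mm above the origin at x = 0. It is clamped farther in or out from load to load: its end is anywhere from y = -52 to -92 mm. This is not measured; find the stops by feel.
- spindle_root (a point): Point on the spindle's axis at the front face of the back plate (holder y = +60 mm); same axes as the holder. The spindle, counted back from its free end: a round head of 15 mm diameter, 10 mm long with a domed nose; a neck of 8 mm diameter, 10 mm long; a flat shoulder, 20 mm from the end, where the full rod of 22 mm diameter begins. It wants a light touch, a few N over the spring.
- spring_side (a point): Point on the axis 25 mm before the back plate, inside the spring. A round sprung inner flange of 52 mm diameter has its front 86 mm back from the spindle's end; damped, it slides back up to 12 mm, yields at 2.5 N and stiffens by 0.5 N per mm. Roll and guide pushed up to it stand 8 mm past the shoulder, until the cap presses them back.
- tear_bar (a point): Middle of the top edge of the steel tear bar on the base, 42 mm high, 58 mm long along the holder's y; it stands 42 to 58 mm to the -x side of the spindle's axis. Fixed; keep clear of it.
- roll_centre (a point): Roll of blank paper labels on a card core, 58 mm diameter, 36 mm wide, bore 24.6 mm, about 0.12 kg. The point is its centre; the bore runs along its own y axis. It lies in a low V cradle, its centre 34 mm above the desk; the cradle's rails rise to 16 mm and lie within 27 mm to either side of it.
- guide_centre (a point): White plastic guide, 38 mm long along its y, 0.06 kg: a square flange, 64 x 64 x 10 mm, at its +y end, a square hub, 38 x 38 x 28 mm, at its -y end; a 24.6 mm bore runs through; it stands on a foot, 5 mm high, that reaches to y = -9 mm. The point is on the bore's axis, half-way along and 32 mm up; the hub's middle is 5 mm from it toward -y. The flange goes toward the roll.
- cap_centre (a point): Grey end cap, a hollow knob 44 mm wide (x), 35 mm long (y), 56 mm high, 0.05 kg, standing upright. The point is its middle. Its +y face goes toward the guide: a plate 7 mm thick with a keyhole, a round hole of 17 mm centred 4 mm below the point, and above it a 10 mm slot whose top is 10 mm above the point. To lock, it is lowered 10 mm from where the round hole is in line.
- note_block: Yellow block of notes, 77 x 77 x 24 mm, origin under its middle; to be left alone.
- tape_roll: Roll of tan packing tape lying flat, 93 mm diameter, 48 mm high, origin under its middle; to be left alone.
- mouse: Black computer mouse, 104 x 66 x 37 mm, origin under its middle; to be left alone.
There are look-alikes about, which are no part of the job. Leave any orange look-alike of the part that bears roll_centre alone.

How it is judged:
On the way, in this order (a step that is already met when the one before it is completed fails the run):
1. the roll hangs on the spindle (y of roll_centre in the frame of holder between -0.051 and 0.03 m and x of roll_centre in the frame of holder between -0.004 and 0.004 m and z of roll_centre in the frame of holder between 0.076 and 0.084 m and contact force between the fingers and roll below 0.1 N), for 0.2 s.
2. the guide hangs on the spindle outside the roll (y of guide_centre in the frame of holder between -0.078 and -0.01 m and x of guide_centre in the frame of holder between -0.004 and 0.004 m and z of guide_centre in the frame of holder between 0.076 and 0.084 m and contact force between the fingers and guide below 0.1 N), for 0.2 s.
At the end, for the whole second after the job is handed in: Roll, guide and cap sit on the spindle in this order, in line with it within 8 degrees (cap 11); the cap is lowered, its middle 3 to 9 mm below the spindle's axis and within 5 mm sideways; the spring presses guide to roll and cap to guide with over 1.5 N each; all at rest (y of roll_centre in the frame of holder between -0.025 and 0.028 m and y of guide_centre in the frame of holder between -0.062 and -0.01 m and y of cap_centre in the frame of holder between -0.098 and -0.046 m and z of cap_centre in the frame of holder between 0.071 and 0.077 m and x of cap_centre in the frame of holder between -0.005 and 0.005 m and angle between the y axis of each of roll_centre, guide_centre and the y axis of holder, either way round below 0.14 rad and angle between the y axis of cap_centre and the y axis of holder, either way round below 0.2 rad and contact force between roll and guide above 1.5 N and contact force between guide and cap above 1.5 N and linear speed of cap below 0.02 m/s); the robot touches nothing.
It fails at once if the spindle or its spring flange is forced by the roll (over 20 N) (contact force between holder and roll above 20 N).
It fails at once if the spindle is forced by the guide (over 20 N) (contact force between holder and guide above 20 N).
It fails at once if the spindle is forced by the cap (over 12 N) (contact force between holder and cap above 12 N).
It fails at once if the note block, the tape roll or the mouse was moved by more than 15 mm (distance of any of note_block, tape_roll, mouse from where it was at the start of the episode above 0.015 m).
It also fails if it takes over 72 s, if anything falls off the work surface, if the arm or the gripper's body presses on something with over 40 N, if the wrist force passes 120 N, or if a joint passes its speed limit or range.

### The arm

A 6-joint arm with a two-finger parallel gripper is mounted at the origin on a cart in front of the work surface, level with it; the furniture and walls round the work are solid. World frame = base frame: x ahead of the robot, y to its left, z up, the work surface at z = 0. Lengths are in m, angles in rad, forces in N, time in s.
With the tool pointing down it reaches from about 0.35 to 0.775 m from the base axis. Payload 5.5 kg.
Tool frame: the origin (TCP) lies midway between the tips of the shut fingers; the grasp point (between the pads) lies 19 mm behind it; z points along the fingers, y is the line along which they close (so a half turn about z gives the same grasp; the last joint's range is limited). The gripper opens to 85 mm and grips with 20 to 120 N. Pads are 22 mm wide; open, the fingers measure 114 mm over their backs; the gripper's body (76 mm by 85 mm) begins 54 mm behind the grasp point. The pads swing forward as they close: fully open they stand 13 mm farther back than shut.
Start: joints at [1.028, 0.313, 0.046, 1.304, 0, 1.431], TCP at [0.225, 0.529, 0.231] pointing down, gripper open.
Joint ranges: [-2.76, 2.76], [-0.86, 1.69], [-1.03, 1.26], [-2.2, 2.34], [-1.47, 1.5], [-3.14, 3.14]. Speed limits (rad/s): [2.57, 2.57, 3.14, 3.14, 3.14, 3.14].

### API

Orientations are given as a unit quaternion [w, x, y, z].
In Python, from workcell import env gives the robot as it stands.
- The arm moves only by the tool move_arm, never from a script. Its argument "targets" is a list of rows, each a list of 3 entries, a list of its own where there are three numbers: the shift along the tool's x, y, z in mm, then the turn, a rotation vector about the tool's x, y, z in units of 10 degrees (1.0 is 10 degrees), then the closure, from -1 (fully open) to 1 (shut). In form: [[[dx, dy, dz], [ax, ay, az], gripper], ...]. A call has 1 to 5 rows; each row is the pose to reach, as a shift and turn from the pose commanded when the call began, along the tool's axes at that moment; what a row does not reach only later rows make up. A row lasts 1/8 s, in which the tool goes at most 62.5 mm and 10.7 degrees, less where a joint would pass 70% of its speed; a pose out of reach is approached as far as the arm can. A call with a gripper value outside its range is refused whole. The fingers move at their own pace and stop on an object; "squeeze" is the grip in N (left out, the last holds). Time passes only in rows, so rows that repeat a pose let the fingers close. It gives the time, the measured TCP pose, the force, the opening and the grip force at its end, in the units of the state.
- env.get_state(): the state, without advancing time (a new reading comes with each control period).
- env.read_camera(name): name is "scene" or "top" or "wrist"; returns a dict with "pixels" (400x640x3 uint8, red, green, blue), "fovy" (degrees; the focal length in pixels is half the picture's height over the tangent of half this angle, whatever the lens; pixels are square), "cx", "cy" (the principal point, pixels), "dist_coeffs" ([k1, k2, p1, p2, k3] as OpenCV has them; the pictures are not rectified), "extrinsics" (4x4, takes a point from world to camera coordinates); the wrist camera has in their place "mount" (4x4, takes a point from camera to tool coordinates, whose origin is the TCP and whose axes are the flange's). Camera axes: x right, y up, looking along -z (the intrinsics and any distortion apply to the point x, -y, -z); pixel columns grow to the right and rows downward; lengths in m; the calibration is good to about 2 mm. A picture is of the moment at which its call begins: read the wrist's pose just before it. There is no depth.
- env.hand_in(): hands the job in; it is judged then, once.
Trained networks look in a picture, given as the dict that the camera call returned (one of the last four; its "shot" number tells which), for a name from the list of things; names that differ only in an ending like _2 or _b are one class to them, and where a whole thing is asked for, a point or a joint stands for the part that bears it (a point fixed in the world has none). Each returns a list of dicts, best first, with "confidence" (0 to 1); they miss things now and then, are a little off and sometimes report something else, mostly with a low value. They report only what shows in the picture. A call takes as long as a camera call. They do not tell look-alikes from the thing itself.
- env.spot_in(thing, picture): "centre" ([x, y, z] in m, in world coordinates, good to about 4 mm: the middle of the surface that is visible of it).
- env.regions_of(thing, picture): "mask" (400x640 bool, what is visible of it).
- env.landmark_of(thing, picture): "centre" ([x, y, z] in m, in world coordinates, good to about 4 mm: a listed point, or the origin of a listed thing).
The state is a dict: "clock": time; "joint_pos": joint angles; "qvel": joint speeds; "tau": joint torques, N m; "tcp_pos": TCP position; "orientation": TCP orientation; "wrist_force": force on the tool from outside, world axes, zero at the start; "ft_torque": the same for the moment, N m; "finger_gap": finger opening in m; "grip_force": force on a finger pad.
Only numpy, scipy, OpenCV 4.12 (cv2) and the standard library are available. Lean on these libraries where they do the work, as an engineer would, in place of code of your own. Each camera call takes 0.05 s, during which the arm holds its last target. There are 200 camera calls.

## Working session

There is one attempt and no reset: what is moved stays moved. The work goes in short steps, Python scripts to look and compute and a tool call to move; the robot and the scene stay as the last step left them, time stands still between calls to the robot, and variables do not carry over. Pictures are saved under pics/ and viewed, at most 10 in all, crops included, and the job is handed in when it is done.

Besides the shell and the picture viewer there is one more tool, called after "Request:" by a JSON object that holds its "op" and its "data". move_arm: Moves the arm, as the interface text tells. Its arguments: {"type":"object","properties":{"targets":{"type":"array","items":{"type":"array"}},"squeeze":{"type":"number"}},"required":["targets"]}

```bash
mkdir -p pics; cat > h.py <<'E'
import numpy as np, cv2
from workcell import env
from scipy.spatial.transform import Rotation as R
def rot(s): q=s["orientation"]; return R.from_quat([q[1],q[2],q[3],q[0]])
def st():
    s=env.get_state(); print("t",round(s["clock"],2),"tcp",np.round(s["tcp_pos"],4),"x",np.round(rot(s).as_matrix()[:,0],3),"y",np.round(rot(s).as_matrix()[:,1],3),"z",np.round(rot(s).as_matrix()[:,2],3),"F",np.round(s["wrist_force"],2),"gap",round(s["finger_gap"],4),"grip",np.round(s["grip_force"],1)); return s
E
python3 - <<'E'
from h import *
s=st(); print(s["joint_pos"])
for c in ("scene","top"):
    p=env.read_camera(c); cv2.imwrite(f"pics/{c}0.png",p["pixels"][:,:,::-1])
    for n in ["holder","spindle_root","spring_side","tear_bar","roll_centre","guide_centre","cap_centre","note_block","tape_roll","mouse"]:
        r=env.landmark_of(n,p); print(c,n,[(np.round(d["centre"],3).tolist(),round(d["confidence"],2)) for d in r[:3]])
E
```

```text
t 0.0 tcp [0.2251 0.5285 0.2304] x [-0.92   0.392  0.   ] y [ 0.392  0.92  -0.002] z [-0.001 -0.002 -1.   ] F [-0.48  0.08 -0.04] gap 0.0854 grip 0.0
[1.02838278e+00 3.13994896e-01 4.49655482e-02 1.30361138e+00
 7.27174673e-06 1.43118011e+00]
scene holder [([0.499, 0.269, -0.004], 0.66)]
scene spindle_root [([0.507, 0.333, 0.082], 0.69)]
scene spring_side [([0.506, 0.31, 0.078], 0.89)]
scene tear_bar [([0.452, 0.296, 0.04], 0.94), ([0.508, 0.31, 0.08], 0.19)]
scene roll_centre [([0.511, -0.277, 0.035], 0.93), ([0.515, -0.149, 0.028], 0.26)]
scene guide_centre [([0.473, -0.012, 0.032], 0.77)]
scene cap_centre [([0.514, -0.147, 0.028], 0.72)]
scene note_block [([0.643, -0.1, 0.002], 0.83)]
scene tape_roll [([0.639, -0.225, 0.003], 0.82), ([0.498, 0.268, -0.002], 0.48)]
scene mouse [([0.626, 0.048, 0.001], 0.77), ([0.505, 0.309, 0.077], 0.57)]
top holder [([0.501, 0.274, 0.0], 0.94), ([0.51, -0.149, 0.031], 0.41)]
top spindle_root [([0.511, 0.328, 0.084], 0.8)]
top spring_side [([0.508, 0.31, 0.079], 0.74)]
top tear_bar []
top roll_centre [([0.508, -0.277, 0.035], 0.64)]
top guide_centre [([0.469, -0.013, 0.035], 0.45)]
top cap_centre [([0.513, -0.148, 0.034], 0.6)]
top note_block [([0.643, -0.101, -0.002], 0.93)]
top tape_roll [([0.636, -0.227, -0.001], 0.94)]
top mouse [([0.621, 0.054, 0.001], 0.75)]
```

```bash
cd pics; python3 -c "
import cv2,numpy as np
a=cv2.imread('scene0.png');b=cv2.imread('top0.png');cv2.imwrite('m0.png',cv2.resize(a,(800,500)));cv2.imwrite('m1.png',cv2.resize(b,(800,500)))"
```

```text
(no output)
```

View pics/m0.png

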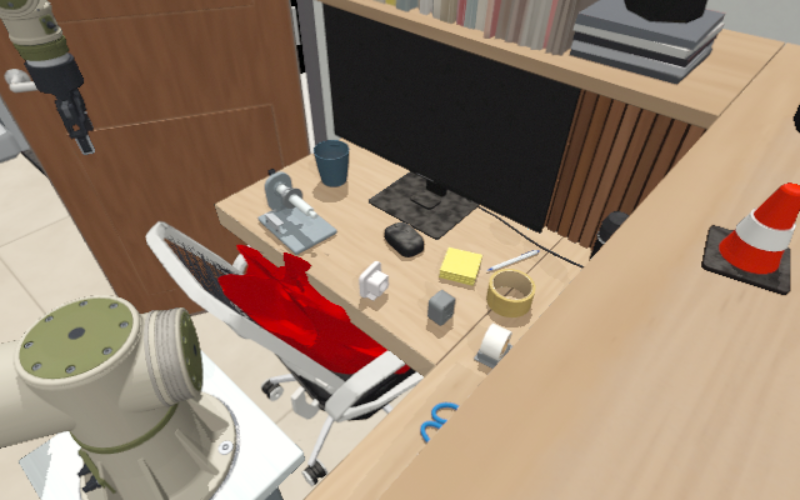

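View pics/m1.png

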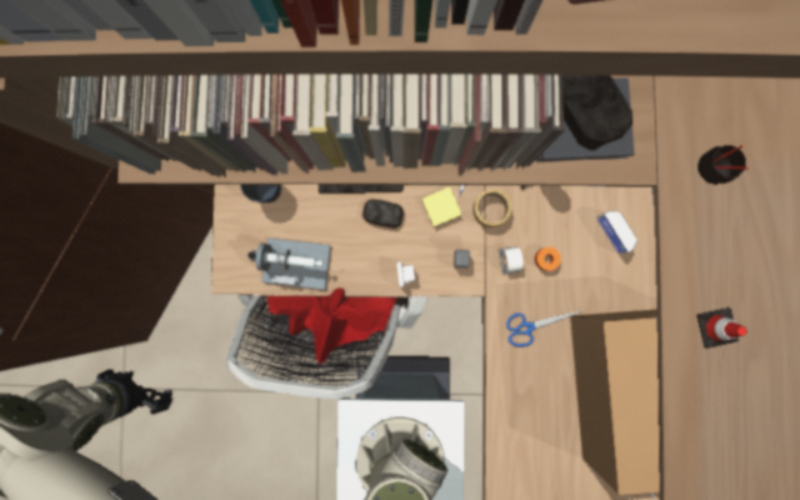

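The scene picture shows the holder at left (295,215) with its spindle pointing right, guide at (373,282), cap at (441,307), white roll in its cradle at (495,345). The top picture shows the orange look-alike at (548,260), which I must leave alone.

```bash
cat >> h.py <<'E'
def cmd(pos,yaw=90.):
    "shift/turn to put TCP at pos, tool straight down with tool x at world angle yaw (deg)"
    s=env.get_state(); r=rot(s)
    a=np.radians(yaw); x=np.array([np.cos(a),np.sin(a),0]); z=np.array([0,0,-1.]); T=R.from_matrix(np.c_[x,np.cross(z,x),z])
    print("cmd",np.round(r.inv().apply(np.array(pos)-s["tcp_pos"])*1e3,1),np.round((r.inv()*T).as_rotvec(degrees=True)/10,3))
def wcam():
    s=env.get_state(); p=env.read_camera("wrist")
    T=np.eye(4); T[:3,:3]=rot(s).as_matrix(); T[:3,3]=s["tcp_pos"]
    return p,T@p["mount"]   # camera->world
def ray(p,C,uv):
    f=p["pixels"].shape[0]/2/np.tan(np.radians(p["fovy"])/2); K=np.array([[f,0,p["cx"]],[0,f,p["cy"]],[0,0,1.]])
    n=cv2.undistortPoints(np.array(uv,float).reshape(-1,1,2),K,np.array(p["dist_coeffs"])).reshape(-1,2)
    d=np.c_[n[:,0],-n[:,1],-np.ones(len(n))]@C[:3,:3].T
    return C[:3,3],d
def atz(p,C,uv,z):
    o,d=ray(p,C,uv); return o+d*((z-o[2])/d[:,2])[:,None]
def proj(p,C,X):
    f=p["pixels"].shape[0]/2/np.tan(np.radians(p["fovy"])/2); K=np.array([[f,0,p["cx"]],[0,f,p["cy"]],[0,0,1.]])
    W=np.linalg.inv(C); Y=np.atleast_2d(X)@W[:3,:3].T+W[:3,3]; Y=Y*[1,-1,-1]
    return cv2.projectPoints(Y,np.zeros(3),np.zeros(3),K,np.array(p["dist_coeffs"]))[0].reshape(-1,2)
def lm(p,names):
    for n in names:
        print(n,[(np.round(d["centre"],4).tolist(),round(d["confidence"],2)) for d in env.landmark_of(n,p)[:3]])
E
python3 - <<'E'
from h import *
p,C=wcam(); print(np.round(p["mount"],3),p["fovy"],p["cx"],p["cy"],p["dist_coeffs"])
cmd([0.47,0.22,0.27])
E
```

```text
[[-0.     0.944  0.329  0.085]
 [ 1.    -0.     0.001 -0.   ]
 [ 0.001  0.329 -0.944 -0.144]
 [ 0.     0.     0.     1.   ]] 64.98201973635508 315.79027458279955 197.8616092381884 [-0.04171715  0.          0.          0.          0.        ]
cmd [-346.1 -188.4  -38.7] [ 1.000e-03 -0.000e+00  6.692e+00]
```

Request:
{"op": "move_arm", "data": {"targets": [[[-350, -200, -10], [0, 0, 6.7], -1], [[-350, -200, -10], [0, 0, 6.7], -1], [[-350, -200, -10], [0, 0, 6.7], -1], [[-350, -200, -10], [0, 0, 6.7], -1], [[-350, -200, -10], [0, 0, 6.7], -1]]}}

```text
clock: 1.78
tcp_pos: [0.4152, 0.2785, 0.2394]
orientation: [0.0, 0.623, 0.782, 0.0]
wrist_force: [1.4, 1.0, 0.7]
finger_gap: 0.0854
grip_force: 0.0
```

```bash
python3 - <<'E'
from h import *
st(); cmd([0.5,0.27,0.25])
E
```

```text
t 1.77 tcp [0.4152 0.2785 0.2394] x [-0.223  0.975  0.   ] y [0.975 0.223 0.001] z [ 0.001  0.001 -1.   ] F [1.41 1.   0.7 ] gap 0.0854 grip 0.0
cmd [-27.2  80.8 -10.6] [ 0.005 -0.002  1.287]
```

Request:
{"op": "move_arm", "data": {"targets": [[[-27, 81, -10], [0, 0, 1.3], -1], [[-27, 81, -10], [0, 0, 1.3], -1], [[-27, 81, -10], [0, 0, 1.3], -1], [[-27, 81, -10], [0, 0, 1.3], -1]]}}

```text
clock: 2.28
tcp_pos: [0.4983, 0.2724, 0.2488]
orientation: [-0.0, 0.706, 0.709, -0.0]
wrist_force: [-0.7, -0.0, -0.5]
finger_gap: 0.0855
grip_force: 0.0
```

```bash
python3 - <<'E'
from h import *
s=st(); p,C=wcam(); cv2.imwrite("pics/w1.png",p["pixels"][:,:,::-1]); np.savez("w1.npz",C=C)
lm(p,["holder","spindle_root","spring_side","tear_bar"])
import pickle; pickle.dump((p,C),open("w1.pkl","wb"))
cmd([0.475,0.02,0.22])
E
```

```text
t 2.27 tcp [0.4983 0.2724 0.2488] x [-0.004  1.    -0.   ] y [ 1.     0.004 -0.001] z [-0.001 -0.    -1.   ] F [-0.71 -0.03 -0.53] gap 0.0855 grip 0.0
holder [([0.4992, 0.2754, -0.0027], 0.79)]
spindle_root [([0.5085, 0.3326, 0.0751], 0.91)]
spring_side [([0.5065, 0.3097, 0.0824], 0.87), ([0.4698, -0.0126, 0.0268], 0.29)]
tear_bar [([0.457, 0.2932, 0.0394], 0.84)]
cmd [-252.6  -24.6   29.3] [ 0.001 -0.001  0.029]
```

View pics/w1.png

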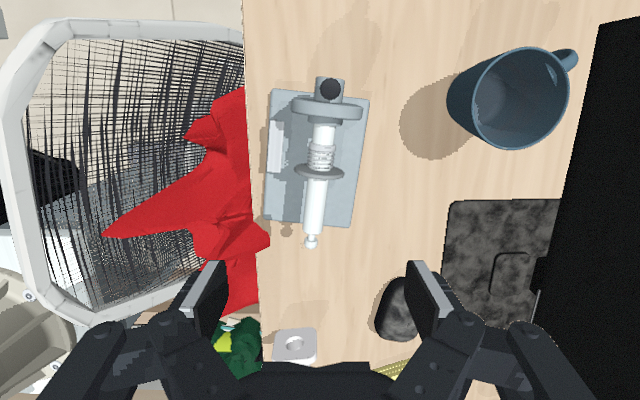

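The wrist view shows the spindle pointing down-left in the picture: rod (318,185)–(313,233), head at (311,243), inner flange at (320,172).

```bash
python3 - <<'E'
from h import *; import pickle
p,C=pickle.load(open("w1.pkl","rb")); g=cv2.cvtColor(p["pixels"],cv2.COLOR_RGB2GRAY).astype(int)
for v in range(184,250,6): print(v,g[v,292:340].tolist())
g2=g; print([ (v,g[v,311]) for v in range(228,254)])
E
```

```text
184 [148, 145, 145, 146, 146, 148, 145, 148, 145, 148, 147, 143, 187, 201, 187, 168, 191, 211, 225, 234, 243, 249, 251, 252, 255, 255, 255, 255, 255, 255, 255, 253, 249, 241, 233, 209, 181, 180, 185, 183, 186, 187, 192, 196, 194, 195, 195, 192]
190 [147, 145, 145, 145, 143, 146, 144, 145, 146, 147, 145, 190, 201, 199, 173, 184, 206, 220, 232, 240, 248, 252, 251, 254, 255, 255, 255, 255, 255, 254, 254, 250, 243, 233, 218, 189, 190, 193, 195, 194, 193, 195, 194, 195, 195, 194, 194, 194]
196 [144, 147, 145, 144, 144, 144, 146, 147, 145, 146, 139, 187, 197, 180, 179, 200, 216, 230, 237, 246, 252, 251, 253, 255, 255, 255, 255, 255, 255, 254, 252, 245, 235, 225, 185, 187, 194, 193, 194, 194, 195, 195, 193, 194, 193, 194, 194, 194]
202 [146, 147, 145, 144, 147, 146, 145, 144, 146, 141, 187, 197, 189, 171, 192, 213, 228, 236, 244, 251, 251, 253, 255, 255, 255, 255, 255, 255, 254, 253, 247, 237, 229, 192, 188, 197, 194, 195, 195, 194, 191, 194, 193, 195, 193, 194, 192, 192]
208 [147, 145, 146, 143, 144, 144, 143, 143, 141, 187, 197, 197, 172, 187, 209, 222, 234, 241, 249, 252, 252, 254, 255, 
[... 1467 characters left out ...]
0, 236, 216, 197, 209, 213, 210, 207, 208, 210, 211, 214, 214, 214, 212, 212, 210, 207, 208, 207, 209, 207, 207, 206, 208, 210]
[(228, np.int64(255)), (229, np.int64(255)), (230, np.int64(255)), (231, np.int64(255)), (232, np.int64(255)), (233, np.int64(255)), (234, np.int64(245)), (235, np.int64(253)), (236, np.int64(255)), (237, np.int64(255)), (238, np.int64(255)), (239, np.int64(254)), (240, np.int64(246)), (241, np.int64(204)), (242, np.int64(233)), (243, np.int64(254)), (244, np.int64(254)), (245, np.int64(254)), (246, np.int64(254)), (247, np.int64(250)), (248, np.int64(236)), (249, np.int64(220)), (250, np.int64(214)), (251, np.int64(214)), (252, np.int64(216)), (253, np.int64(214))]
```

```bash
python3 - <<'E'
from h import *; import pickle
p,C=pickle.load(open("w1.pkl","rb"))
uv=[(316.2,190),(315.1,196),(314.6,202),(313.7,208),(312.9,214),(312.5,220),(311.7,226)]
X=atz(p,C,uv,0.081); print(X.round(4))
k=np.polyfit(X[:,1],X[:,0],1); print("dx/dy",k, "yaw deg",np.degrees(np.arctan(-k[0])))
print("tip",atz(p,C,[(311,248.5)],0.08).round(4),"shoulder",atz(p,C,[(311,233.5)],0.09).round(4), "flangefront",atz(p,C,[(320,180)],0.08).round(4))
for y in (.33,.27,.2,.17,.15): print(y,np.polyval(k,y))
E
```

```text
[[0.4989 0.2568 0.081 ]
 [0.4978 0.2502 0.081 ]
 [0.4973 0.2435 0.081 ]
 [0.4964 0.2367 0.081 ]
 [0.4955 0.2298 0.081 ]
 [0.4951 0.2228 0.081 ]
 [0.4943 0.2157 0.081 ]]
dx/dy [0.11089486 0.4702614 ] yaw deg -6.3279523661239665
tip [[0.4935 0.1877 0.08  ]] shoulder [[0.4936 0.2111 0.09  ]] flangefront [[0.5028 0.2673 0.08  ]]
0.33 0.5068567023566452
0.27 0.5002030106659183
0.2 0.4924403703600705
0.17 0.48911352451470713
0.15 0.48689562728446484
```

Request:
{"op": "move_arm", "data": {"targets": [[[-200, 0, 0], [0, 0, 0], -1], [[-400, 0, 0], [0, 0, 0], -1], [[-402, 0, 0], [0, 0, 0], -1], [[-402, 0, 0], [0, 0, 0], -1], [[-402, 0, 0], [0, 0, 0], -1]]}}

```text
clock: 3.15
tcp_pos: [0.4999, -0.0416, 0.2495]
orientation: [0.0, 0.705, 0.709, 0.0]
wrist_force: [1.4, -0.3, -1.2]
finger_gap: 0.0855
grip_force: 0.0
```

Request:
{"op": "move_arm", "data": {"targets": [[[-90, 0, 0], [0, 0, 0], -1], [[-90, 0, 0], [0, 0, 0], -1], [[-90, 0, 0], [0, 0, 0], -1], [[-90, 0, 0], [0, 0, 0], -1]]}}

```text
clock: 3.65
tcp_pos: [0.5004, -0.1293, 0.2491]
orientation: [-0.0, 0.706, 0.709, 0.0]
wrist_force: [-0.4, -0.2, -0.0]
finger_gap: 0.0855
grip_force: 0.0
```

```bash
python3 - <<'E'
from h import *; import pickle
s=st(); p,C=wcam(); cv2.imwrite("pics/w2.png",p["pixels"][:,:,::-1])
pickle.dump((p,C),open("w2.pkl","wb"))
lm(p,["guide_centre","cap_centre","roll_centre"])
E
```

```text
t 3.65 tcp [ 0.5004 -0.1293  0.2491] x [-0.004  1.     0.001] y [1.    0.004 0.   ] z [ 0.     0.001 -1.   ] F [-0.42 -0.2  -0.04] gap 0.0855 grip 0.0
guide_centre [([0.4709, -0.0136, 0.0269], 0.88)]
cap_centre [([0.5079, -0.1515, 0.0267], 0.87)]
roll_centre [([0.509, -0.2768, 0.0332], 0.71), ([0.5083, -0.3675, 0.0175], 0.59)]
```

View pics/w2.png

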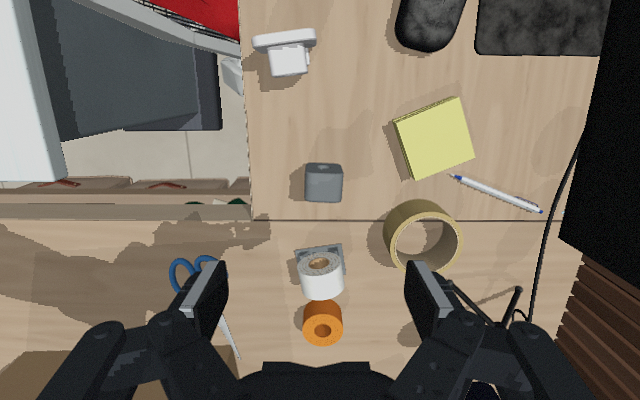

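Wrist view: guide flange at (285,40) with hub below it, cap at (323,183), white roll at (320,272) with bore visible, orange look-alike right below at (322,325).

```bash
python3 - <<'E'
from h import *; import pickle
p,C=pickle.load(open("w2.pkl","rb")); im=p["pixels"][:,:,::-1]
a=cv2.resize(im[20:90,240:330],None,fx=4.4,fy=4.4,interpolation=cv2.INTER_CUBIC)[:300]
b=cv2.resize(im[155:211,290:362],None,fx=5.5,fy=5.5,interpolation=cv2.INTER_CUBIC)[:300,:396]
c=cv2.resize(im[236:306,280:371],None,fx=4.4,fy=4.4,interpolation=cv2.INTER_CUBIC)[:300,:400]
o=np.zeros((600,800,3),np.uint8); o[:a.shape[0],:a.shape[1]]=a; o[:b.shape[0],400:400+b.shape[1]]=b; o[300:300+c.shape[0],:c.shape[1]]=c
cv2.imwrite("pics/z2.png",o)
q=env.read_camera("wrist")
for n,z in (("guide_centre",.064),("cap_centre",.056),("roll_centre",.034)):
    for d in env.regions_of(n,q)[:2]:
        m=d["mask"].astype(np.uint8); cs=max(cv2.findContours(m,0,2)[0],key=cv2.contourArea)
        print(n,round(d["confidence"],2),cv2.boundingRect(cs),cv2.approxPolyDP(cs,3,True).reshape(-1,2).tolist())
E
```

```text
guide_centre 0.67 (251, 29, 65, 49) [[313, 29], [253, 36], [252, 48], [268, 56], [272, 76], [303, 74], [309, 63], [307, 49], [315, 45]]
cap_centre 0.75 (303, 162, 40, 41) [[306, 163], [304, 199], [337, 201], [342, 187], [340, 166]]
roll_centre 0.91 (302, 300, 41, 47) [[330, 300], [310, 301], [304, 307], [302, 334], [314, 345], [330, 344], [341, 334], [340, 310]]
roll_centre 0.68 (296, 252, 48, 49) [[334, 254], [313, 253], [297, 263], [306, 297], [327, 299], [342, 289], [340, 262]]
```

View pics/z2.png

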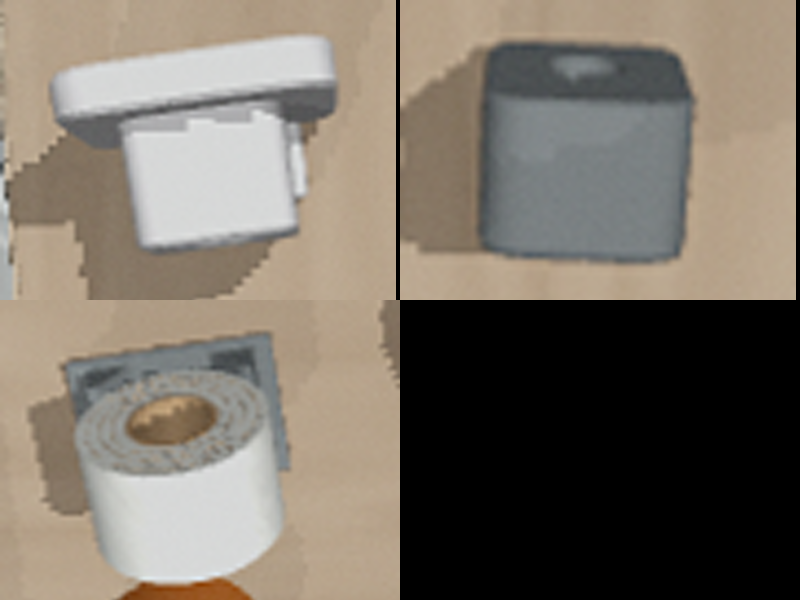

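```bash
python3 - <<'E'
from h import *; import pickle
p,C=pickle.load(open("w2.pkl","rb"))
def f(n,pts,o,sc,z):
    X=atz(p,C,np.array(pts)/sc+o,z); print(n,(X[:,:2]*1e3).round(1).tolist(),"mean",(X.mean(0)*1e3).round(1))
    for i in range(len(X)): 
        d=X[(i+1)%len(X)]-X[i]; print("   len %.1f ang %.1f"%(np.linalg.norm(d)*1e3,np.degrees(np.arctan2(d[1],d[0]))))
f("flange",[(56,78),(328,40),(333,85),(62,118)],(240,20),4.4,.064)
f("hub",[(122,122),(283,108),(296,230),(140,245)],(240,20),4.4,.051)
f("cap",[(86,95),(291,95),(284,254),(82,248)],(290,155),5.5,.056)
f("bore",[(172,118)],(280,236),4.4,.034)
f("cradle",[(68,62),(270,35),(288,165)],(280,236),4.4,.016)
f("rollbody",[(90,190),(275,150),(283,235),(105,250)],(280,236),4.4,.034)
E
```

```text
flange [[440.2, 1.8], [499.1, 9.3], [500.2, 0.4], [441.1, -6.2]] mean [470.2   1.3  64. ]
   len 59.3 ang 7.3
   len 8.9 ang -82.9
   len 59.4 ang -173.6
   len 8.1 ang 96.3
hub [[452.4, -5.6], [488.9, -2.6], [491.7, -28.6], [455.5, -32.0]] mean [472.1 -17.2  51. ]
   len 36.6 ang 4.6
   len 26.1 ang -83.8
   len 36.4 ang -174.8
   len 26.6 ang 96.7
cap [[489.6, -132.3], [530.8, -132.2], [530.5, -166.2], [488.6, -165.0]] mean [ 509.9 -148.9   56. ]
   len 41.2 ang 0.2
   len 34.0 ang -90.6
   len 41.9 ang 178.4
   len 32.7 ang 88.2
bore [[505.7, -259.8]] mean [ 505.7 -259.8   34. ]
   len 0.0 ang 0.0
cradle [[473.8, -251.1], [535.6, -241.6], [542.8, -287.6]] mean [ 517.4 -260.1   16. ]
   len 62.5 ang 8.7
   len 46.6 ang -81.1
   len 78.0 ang 152.1
rollbody [[481.0, -285.0], [536.6, -270.7], [540.1, -301.0], [485.3, -306.7]] mean [ 510.8 -290.9   34. ]
   len 57.5 ang 14.3
   len 30.5 ang -83.4
   len 55.1 ang -174.1
   len 22.1 ang 101.3
```

Request:
{"op": "move_arm", "data": {"targets": [[[-60, 3, 30], [0, 0, -0.4], -1], [[-120, 6, 80], [0, 0, -0.83], -1], [[-148, 7, 120], [0, 0, -0.83], -1], [[-148, 7, 140], [0, 0, -0.83], -1], [[-148, 7, 140], [0, 0, -0.83], -1]]}}

```text
clock: 4.68
tcp_pos: [0.5065, -0.2775, 0.1066]
orientation: [-0.003, 0.653, 0.757, -0.0]
wrist_force: [0.0, 0.1, 0.4]
finger_gap: 0.0856
grip_force: 0.0
```

```bash
python3 - <<'E'
from h import *
st(); cmd([.5085,-.2775,.017],98.5)
E
```

```text
t 4.67 tcp [ 0.5065 -0.2775  0.1066] x [-0.147  0.989  0.004] y [ 0.989  0.147 -0.004] z [-0.004  0.003 -1.   ] F [0.03 0.11 0.44] gap 0.0856 grip 0.0
cmd [-0.6  2.3 89.6] [-0.021 -0.022 -0.005]
```

Request:
{"op": "move_arm", "data": {"targets": [[[0, 2, 45], [0, 0, 0], -1], [[0, 2, 80], [0, 0, 0], -1], [[0, 2, 90], [0, 0, 0], -1], [[0, 2, 90], [0, 0, 0], -1], [[0, 2, 90], [0, 0, 0], 0]], "squeeze": 25}}

```text
clock: 5.3
tcp_pos: [0.5116, -0.2786, 0.0211]
orientation: [0.002, 0.653, 0.758, 0.0]
wrist_force: [0.2, -0.2, 0.6]
finger_gap: 0.0694
grip_force: 0.0
```

Request:
{"op": "move_arm", "data": {"targets": [[[0, 0, 0], [0, 0, 0], 1], [[0, 0, 0], [0, 0, 0], 1], [[0, 0, 0], [0, 0, 0], 1], [[0, 0, 0], [0, 0, 0], 1]]}}

```text
clock: 5.8
tcp_pos: [0.5081, -0.2789, 0.021]
orientation: [-0.0, 0.653, 0.757, -0.002]
wrist_force: [-9.6, -1.8, 8.1]
finger_gap: 0.0565
grip_force: 24.8
```

```bash
python3 - <<'E'
from h import *
st()
E
```

```text
t 5.8 tcp [ 0.5081 -0.2789  0.021 ] x [-0.147  0.989 -0.002] y [ 0.989  0.147 -0.004] z [-0.003 -0.003 -1.   ] F [-9.56 -1.84  8.13] gap 0.0565 grip 24.8
```

Request:
{"op": "move_arm", "data": {"targets": [[[0, 0, 0], [0, 0, 0], 0], [[0, -2, 2], [0, 0, 0], 0], [[0, -2, 5], [0, 0, 0], 0], [[0, -2, 5], [0, 0, 0], 0]]}}

```text
clock: 6.3
tcp_pos: [0.5082, -0.2796, 0.0191]
orientation: [0.002, 0.653, 0.758, -0.001]
wrist_force: [-10.4, 3.4, 26.8]
finger_gap: 0.0569
grip_force: 26.7
```

```bash
python3 - <<'E'
from h import *
st()
E
```

```text
t 6.3 tcp [ 0.5082 -0.2796  0.0191] x [-0.148  0.989 -0.005] y [0.989 0.148 0.   ] z [ 0.001 -0.004 -1.   ] F [-10.45   3.38  26.79] gap 0.0569 grip 26.7
```

Request:
{"op": "move_arm", "data": {"targets": [[[0, 0, -3], [0, 0, 0], -0.7], [[0, 0, -3], [0, 0, 0], -0.7], [[0, 0, -3], [0, 0, 0], -0.7], [[0, 0, 0], [0, 0, 0], -0.7]]}}

```text
clock: 6.8
tcp_pos: [0.5083, -0.2781, 0.0138]
orientation: [-0.0, 0.653, 0.758, 0.0]
wrist_force: [-0.3, 1.2, -0.1]
finger_gap: 0.0729
grip_force: 0.0
```

```bash
python3 - <<'E'
from h import *
st()
E
```

```text
t 6.8 tcp [ 0.5083 -0.2781  0.0138] x [-0.148  0.989  0.   ] y [0.989 0.148 0.   ] z [ 0.  0. -1.] F [-0.33  1.18 -0.06] gap 0.0729 grip 0.0
```

Request:
{"op": "move_arm", "data": {"targets": [[[0, 0, 4], [0, 0, 0], -0.7], [[0, 0, 4], [0, 0, 0], 1], [[0, 0, 4], [0, 0, 0], 1], [[0, 0, 4], [0, 0, 0], 1], [[0, 0, 4], [0, 0, 0], 1]]}}

```text
clock: 7.42
tcp_pos: [0.5083, -0.2782, 0.01]
orientation: [0.0, 0.653, 0.758, 0.0]
wrist_force: [0.2, 0.4, -1.2]
finger_gap: 0.057
grip_force: 26.7
```

```bash
python3 - <<'E'
from h import *
st()
E
```

```text
t 7.42 tcp [ 0.5083 -0.2782  0.01  ] x [-0.148  0.989  0.   ] y [0.989 0.148 0.   ] z [ 0.  0. -1.] F [ 0.22  0.4  -1.19] gap 0.057 grip 26.7
```

Request:
{"op": "move_arm", "data": {"targets": [[[0, 0, -50], [0, 0, 0], 1], [[0, 0, -100], [0, 0, 0], 1], [[60, 6, -115], [0, 0, 0.5], 1], [[120, 12, -115], [0, 0, 1], 1], [[180, 18, -115], [0, 0, 1.55], 1]]}}

```text
clock: 8.05
tcp_pos: [0.4995, -0.0961, 0.1257]
orientation: [0.001, 0.75, 0.661, 0.001]
wrist_force: [1.5, 1.6, -0.9]
finger_gap: 0.0569
grip_force: 27.6
```

```bash
python3 - <<'E'
from h import *
st(); cmd([.487,.135,.10],83)
E
```

```text
t 8.05 tcp [ 0.4995 -0.0961  0.1257] x [ 0.126  0.992 -0.   ] y [ 0.992 -0.126  0.002] z [ 0.002 -0.    -1.   ] F [ 1.5   1.64 -0.92] gap 0.0569 grip 27.6
cmd [227.7 -41.5  25.6] [ 0.01   0.    -0.023]
```

Request:
{"op": "move_arm", "data": {"targets": [[[60, -10, 0], [0, 0, 0], 1], [[120, -20, 0], [0, 0, 0], 1], [[180, -30, 10], [0, 0, 0], 1], [[224, -41, 25], [0, 0, 0], 1], [[224, -41, 25], [0, 0, 0], 1]]}}

```text
clock: 8.68
tcp_pos: [0.4843, 0.1326, 0.0991]
orientation: [-0.001, 0.747, 0.665, -0.001]
wrist_force: [-0.1, -0.2, -0.5]
finger_gap: 0.057
grip_force: 27.6
```

Request:
{"op": "move_arm", "data": {"targets": [[[0, 0, 0], [0, 0, 0], 1], [[0, 0, 0], [0, 0, 0], 1]]}}

```text
clock: 8.93
tcp_pos: [0.4867, 0.1288, 0.1005]
orientation: [0.0, 0.75, 0.662, 0.0]
wrist_force: [-0.3, -0.3, -0.9]
finger_gap: 0.0565
grip_force: 27.6
```

```bash
python3 - <<'E'
from h import *; import pickle
s=st(); p,C=wcam(); im=p["pixels"][:,:,::-1]; cv2.imwrite("pics/w3.png",im); pickle.dump((p,C),open("w3.pkl","wb"))
lm(p,["roll_centre","spindle_root","spring_side","holder"])
E
```

```text
t 8.93 tcp [0.4867 0.1288 0.1005] x [0.124 0.992 0.   ] y [ 0.992 -0.124  0.001] z [ 0.001 -0.    -1.   ] F [-0.29 -0.31 -0.88] gap 0.0565 grip 27.6
roll_centre [([0.4882, 0.1303, 0.1239], 0.82)]
spindle_root []
spring_side []
holder []
```

View pics/w3.png

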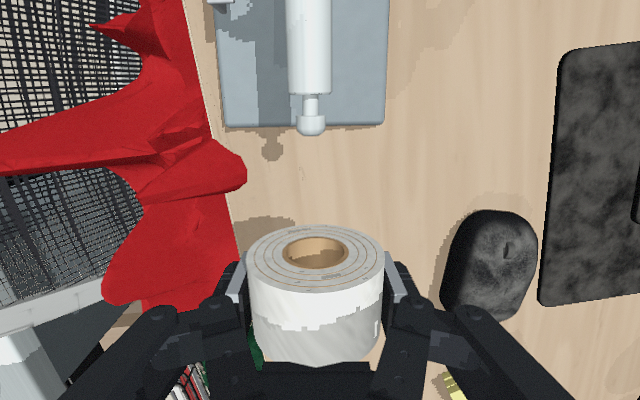

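The view shows the roll held with bore centre near (314,252), spindle rod at columns ~289–331, head tip at (311,135), and the base front edge at row ~126.

```bash
python3 - <<'E'
from h import *; import pickle
p,C=pickle.load(open("w3.pkl","rb")); g=cv2.cvtColor(cv2.GaussianBlur(p["pixels"],(3,3),0),cv2.COLOR_RGB2GRAY).astype(int)
for v in (20,50,80,104,125): print(v,g[v,280:342].tolist())
print("col",g[85:145,311].tolist())
# base front edge
for u in (235,255,275,345,365,380):
    c=g[100:150,u]; print(u,100+int(np.argmax(np.abs(np.diff(c)))),end=' ')
# base right edge
print()
for v in (20,60,100): c=g[v,360:420]; print(v,360+int(np.argmax(np.abs(np.diff(c)))))
E
```

```text
20 [120, 119, 118, 117, 120, 133, 156, 175, 185, 192, 198, 205, 210, 214, 216, 218, 219, 220, 223, 223, 222, 222, 223, 227, 229, 226, 228, 234, 236, 236, 236, 235, 235, 235, 235, 234, 234, 233, 231, 230, 228, 225, 223, 220, 216, 213, 209, 204, 200, 193, 176, 159, 158, 166, 168, 168, 167, 168, 168, 168, 168, 168]
50 [118, 119, 119, 119, 119, 119, 128, 146, 164, 176, 183, 190, 196, 202, 206, 209, 213, 216, 219, 221, 222, 222, 222, 224, 228, 232, 234, 235, 236, 236, 236, 236, 236, 236, 235, 235, 234, 234, 232, 230, 228, 226, 223, 220, 216, 212, 208, 204, 200, 193, 177, 160, 157, 164, 167, 166, 167, 167, 167, 167, 167, 167]
80 [126, 127, 128, 128, 127, 127, 126, 132, 149, 166, 177, 183, 191, 198, 204, 208, 210, 214, 217, 220, 222, 222, 223, 223, 226, 230, 233, 235, 236, 236, 236, 236, 236, 235, 235, 235, 234, 233, 232, 230, 228, 226, 223, 219, 216, 212, 208, 203, 200, 193, 176, 158, 154, 160, 164, 164, 164, 164, 165, 165, 166, 167]
104 [125, 125, 124, 124, 123, 122, 123, 123, 122, 130, 152, 165, 165, 164, 164, 164, 164, 164, 165, 165, 166, 161, 153, 161, 182, 200, 214, 224, 230, 233, 234, 233, 231, 229, 225, 217, 206, 187, 169, 163, 164, 165, 166, 166, 165, 165, 166, 167, 167, 166, 166, 165, 166, 165, 165, 165, 165, 166, 166, 167, 168, 167]
125 [96, 97, 97, 96, 96, 96, 96, 96, 95, 97, 105, 114, 116, 117, 118, 119, 128, 146, 164, 176, 186, 197, 205, 209, 212, 214, 217, 220, 223, 226, 227, 226, 225, 223, 222, 221, 222, 222, 220, 216, 208, 201, 194, 185, 166, 136, 113, 106, 106, 106, 105, 104, 105, 105, 106, 104, 105, 109, 111, 111, 111, 111]
col [236, 236, 236, 236, 236, 236, 234, 225, 197, 168, 166, 172, 175, 196, 223, 233, 233, 233, 233, 233, 233, 233, 233, 233, 233, 233, 233, 233, 233, 231, 223, 219, 225, 228, 228, 228, 227, 227, 227, 226, 226, 226, 226, 225, 221, 215, 208, 200, 188, 165, 149, 165, 188, 194, 193, 193, 193, 193, 193, 193]
235 130 255 124 275 126 345 122 365 125 380 124 
20 388
60 387
100 385
```

```bash
python3 - <<'E'
from h import *; import pickle
p,C=pickle.load(open("w3.pkl","rb"))
uv=[(308,20),(308.7,50),(309.25,80),(310.6,104),(311,125)]
X=atz(p,C,uv,.082); print(X.round(4))
k=np.polyfit(X[:,1],X[:,0],1); print(k,np.degrees(np.arctan(-k[0])))
for y in (.13,.15,.2,.25): print(y,np.polyval(k,y).round(4))
print("tip",atz(p,C,[(311,133)],.08).round(4),"shoulder",atz(p,C,[(310,93)],.091).round(4))
print("bore face centre",atz(p,C,[(314,252)],.1245).round(4))
b=atz(p,C,[(235,127.5),(380,124)],.008);print("base edge yaw",np.degrees(np.arctan2(*(b[1]-b[0])[[1,0]])))
b=atz(p,C,[(388.5,20),(385.5,100)],.008);print("base right yaw",-np.degrees(np.arctan2(*(b[0]-b[1])[[0,1]])))
E
```

```text
[[0.4977 0.2434 0.082 ]
 [0.4963 0.2306 0.082 ]
 [0.4949 0.2172 0.082 ]
 [0.4941 0.2059 0.082 ]
 [0.4929 0.1957 0.082 ]]
[0.09869912 0.47360755] -5.63678660285623
0.13 0.4864
0.15 0.4884
0.2 0.4933
0.25 0.4983
tip [[0.4924 0.1914 0.08  ]] shoulder [[0.4946 0.2112 0.091 ]]
bore face centre [[0.4884 0.1468 0.1245]]
base edge yaw -5.786571367021972
base right yaw -5.6285695718993445
```

Request:
{"op": "move_arm", "data": {"targets": [[[21, -1, 22], [0, 0, -0.13], 1], [[21, -1, 44], [0, 0, -0.13], 1], [[21, -1, 44], [0, 0, -0.13], 1], [[21, -1, 44], [0, 0, -0.13], 1]]}}

```text
clock: 9.68
tcp_pos: [0.488, 0.1506, 0.0567]
orientation: [0.0, 0.742, 0.671, 0.0]
wrist_force: [1.2, 0.9, -0.3]
finger_gap: 0.0568
grip_force: 27.6
```

```bash
python3 - <<'E'
from h import *
s=st(); cmd([.4895,.16,.056],84.2); cmd([.4934+.1*(.190-.2),.190,.056],84.2)
E
```

```text
t 9.68 tcp [0.488  0.1506 0.0567] x [0.1   0.995 0.   ] y [ 0.995 -0.1    0.001] z [ 0.001  0.    -1.   ] F [ 1.2   0.92 -0.31] gap 0.0568 grip 27.6
cmd [9.5 0.6 0.7] [ 0.003 -0.001  0.007]
cmd [39.7  0.5  0.7] [ 0.003 -0.001  0.007]
```

Request:
{"op": "move_arm", "data": {"targets": [[[12, 0.5, 0.5], [0, 0, 0], 1], [[24, 0.5, 0.5], [0, 0, 0], 1], [[35, 0.5, 0.5], [0, 0, 0], 1], [[35, 0.5, 0.5], [0, 0, 0], 1]]}}

```text
clock: 10.18
tcp_pos: [0.4916, 0.1868, 0.0557]
orientation: [0.0, 0.741, 0.672, 0.0]
wrist_force: [-0.5, 0.4, -1.2]
finger_gap: 0.0569
grip_force: 27.6
```

Request:
{"op": "move_arm", "data": {"targets": [[[2, 0, 0], [0, 0, 0], 1], [[4, 0, 0], [0, 0, 0], 1], [[5, 0, 0], [0, 0, 0], 1], [[5, 0, 0], [0, 0, 0], 1]]}}

```text
clock: 10.68
tcp_pos: [0.492, 0.1905, 0.0556]
orientation: [-0.0, 0.741, 0.671, 0.0]
wrist_force: [0.2, -0.1, -1.0]
finger_gap: 0.0565
grip_force: 27.6
```

Request:
{"op": "move_arm", "data": {"targets": [[[1, 0, 0], [0, 0, 0], 1], [[2, 0, 0], [0, 0, 0], 1], [[2, 0, 0], [0, 0, 0], 1]]}}

```text
clock: 11.05
tcp_pos: [0.4922, 0.1926, 0.0556]
orientation: [0.0, 0.741, 0.671, 0.0]
wrist_force: [-1.3, -0.2, -0.3]
finger_gap: 0.0568
grip_force: 27.6
```

```bash
python3 - <<'E'
from h import *
s=st()
E
```

```text
t 11.05 tcp [0.4922 0.1926 0.0556] x [0.099 0.995 0.   ] y [ 0.995 -0.099  0.   ] z [ 0.  0. -1.] F [-1.35 -0.17 -0.33] gap 0.0568 grip 27.6
```

Request:
{"op": "move_arm", "data": {"targets": [[[1, 0, 0], [0, 0, 0], 1], [[2, 0, 0], [0, 0, 0], 1], [[3, 0, 0], [0, 0, 0], 1]]}}

```text
clock: 11.42
tcp_pos: [0.4925, 0.1956, 0.0556]
orientation: [-0.0, 0.741, 0.671, 0.0]
wrist_force: [-0.2, 0.1, -0.0]
finger_gap: 0.0567
grip_force: 27.6
```

Request:
{"op": "move_arm", "data": {"targets": [[[1, 0, 0], [0, 0, 0], 1], [[2, 0, 0], [0, 0, 0], 1], [[2, 0, 0], [0, 0, 0], 1]]}}

```text
clock: 11.8
tcp_pos: [0.4927, 0.1976, 0.0555]
orientation: [-0.0, 0.741, 0.671, 0.0]
wrist_force: [0.8, 0.2, -1.7]
finger_gap: 0.0568
grip_force: 27.6
```

```bash
python3 - <<'E'
from h import *
s=st(); p,C=wcam(); im=p["pixels"][:,:,::-1]; cv2.imwrite("pics/w4.png",im)
E
```

```text
t 11.8 tcp [0.4927 0.1976 0.0555] x [0.099 0.995 0.   ] y [ 0.995 -0.099 -0.   ] z [-0.  0. -1.] F [ 0.83  0.18 -1.65] gap 0.0568 grip 27.6
```

View pics/w4.png

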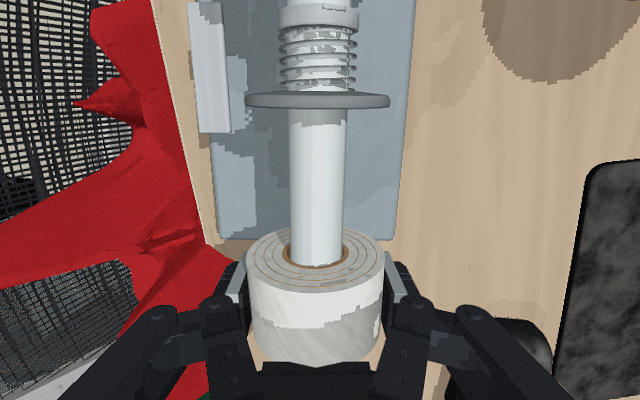

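The roll's bore surrounds the rod at (317,255), evenly centred; the spring flange is still at row 100. Advancing.

Request:
{"op": "move_arm", "data": {"targets": [[[6, 0, 0], [0, 0, 0], 1], [[12, 0, 0], [0, 0, 0], 1], [[18, 0, 0], [0, 0, 0], 1], [[24, 0, 0], [0, 0, 0], 1], [[25, 0, 0], [0, 0, 0], 1]]}}

```text
clock: 12.48
tcp_pos: [0.4952, 0.223, 0.0555]
orientation: [-0.0, 0.741, 0.671, 0.0]
wrist_force: [0.5, -0.5, -1.4]
finger_gap: 0.0568
grip_force: 27.6
```

Request:
{"op": "move_arm", "data": {"targets": [[[6, 0, 0], [0, 0, 0], 1], [[12, 0, 0], [0, 0, 0], 1], [[18, 0, 0], [0, 0, 0], 1], [[24, 0, 0], [0, 0, 0], 1], [[25, 0, 0], [0, 0, 0], 1]]}}

```text
clock: 13.1
tcp_pos: [0.4977, 0.2478, 0.0556]
orientation: [0.0, 0.741, 0.671, 0.0]
wrist_force: [-0.5, -0.2, -1.5]
finger_gap: 0.0571
grip_force: 27.6
```

```bash
python3 - <<'E'
from h import *
s=st()
E
```

```text
t 13.1 tcp [0.4977 0.2478 0.0556] x [0.099 0.995 0.   ] y [ 0.995 -0.099  0.   ] z [ 0.  0. -1.] F [-0.51 -0.2  -1.49] gap 0.0571 grip 27.6
```

Request:
{"op": "move_arm", "data": {"targets": [[[0, 0, 0], [0, 0, 0], -0.7], [[0, 0, 0], [0, 0, 0], -0.7], [[0, 0, 0], [0, 0, 0], -0.7], [[0, 0, -20], [0, 0, 0], -0.75]]}}

```text
clock: 13.6
tcp_pos: [0.4963, 0.2467, 0.0744]
orientation: [-0.001, 0.741, 0.671, -0.002]
wrist_force: [0.4, 0.7, 0.7]
finger_gap: 0.0751
grip_force: 0.0
```

Request:
{"op": "move_arm", "data": {"targets": [[[0, 0, -50], [0, 0, 0], -0.75], [[0, 0, -90], [0, 0, 0], -0.9], [[-60, 0, -110], [0, 0, 0], -0.9], [[-120, 0, -110], [0, 0, -0.5], -0.9], [[-180, 0, -110], [0, 0, -1.2], -0.9]]}}

```text
clock: 14.22
tcp_pos: [0.4798, 0.0666, 0.1862]
orientation: [0.001, 0.665, 0.746, 0.001]
wrist_force: [1.0, -0.6, 0.0]
finger_gap: 0.0814
grip_force: 0.0
```

```bash
python3 - <<'E'
from h import *
s=st(); cmd([.4723,-.0185,.10],96.5)
E
```

```text
t 14.22 tcp [0.4798 0.0666 0.1862] x [-0.114  0.993 -0.   ] y [0.993 0.114 0.002] z [ 0.002 -0.    -1.   ] F [ 0.97 -0.62  0.03] gap 0.0814 grip 0.0
cmd [-83.6 -17.4  86.2] [0.011 0.002 0.006]
```

Request:
{"op": "move_arm", "data": {"targets": [[[-50, -10, 30], [0, 0, 0], -0.7], [[-83, -17, 60], [0, 0, 0], -0.6], [[-83, -17, 86], [0, 0, 0], -0.6], [[-83, -17, 86], [0, 0, 0], -0.6], [[-83, -17, 86], [0, 0, 0], -0.6]]}}

```text
clock: 14.85
tcp_pos: [0.4726, -0.016, 0.1004]
orientation: [0.0, 0.667, 0.745, 0.0]
wrist_force: [0.0, 1.1, 0.6]
finger_gap: 0.0685
grip_force: 0.0
```

```bash
python3 - <<'E'
from h import *
s=st(); cmd([.4722,-.0186,.011],96.5); p,C=wcam(); lm(p,["guide_centre"])
for d in env.regions_of("guide_centre",p)[:1]:
    m=d["mask"].astype(np.uint8); print(cv2.approxPolyDP(max(cv2.findContours(m,0,2)[0],key=cv2.contourArea),2,True).reshape(-1,2).tolist())
cv2.imwrite("pics/w5.png",p["pixels"][:,:,::-1])
import pickle; pickle.dump((p,C),open("w5.pkl","wb"))
E
```

```text
t 14.85 tcp [ 0.4726 -0.016   0.1004] x [-0.11   0.994 -0.   ] y [0.994 0.11  0.001] z [ 0.001 -0.    -1.   ] F [0.05 1.15 0.64] gap 0.0685 grip 0.0
cmd [-2.5 -0.7 89.4] [ 0.006  0.001 -0.017]
guide_centre [([0.4718, -0.0152, 0.0288], 0.83)]
[[351, 171], [319, 169], [275, 172], [262, 192], [263, 203], [267, 207], [285, 211], [288, 238], [334, 239], [340, 232], [340, 209], [354, 207], [361, 201], [360, 187]]
```

View pics/w5.png

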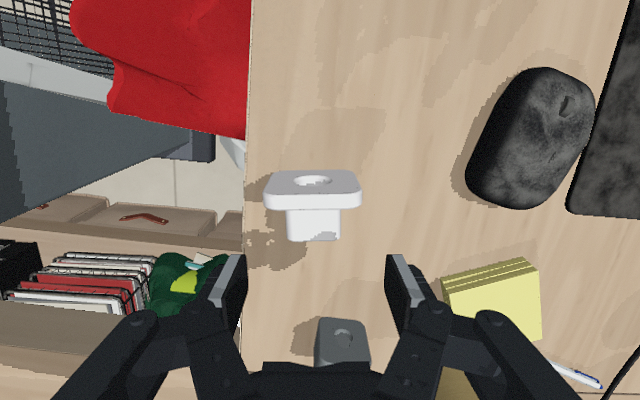

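Request:
{"op": "move_arm", "data": {"targets": [[[-3, -1, 40], [0, 0, 0], -0.6], [[-3, -1, 75], [0, 0, 0], -0.6], [[-3, -1, 89], [0, 0, 0], -0.6], [[-3, -1, 89], [0, 0, 0], -0.6]]}}

```text
clock: 15.5
tcp_pos: [0.4712, -0.019, 0.0104]
orientation: [-0.0, 0.667, 0.745, -0.0]
wrist_force: [-0.7, 0.6, -0.1]
finger_gap: 0.0689
grip_force: 0.0
```

Request:
{"op": "move_arm", "data": {"targets": [[[0, 0, 0], [0, 0, 0], 1], [[0, 0, 0], [0, 0, 0], 1], [[0, 0, 0], [0, 0, 0], 1], [[0, 0, 0], [0, 0, 0], 1]]}}

```text
clock: 16.0
tcp_pos: [0.4726, -0.0195, 0.012]
orientation: [0.001, 0.667, 0.745, 0.001]
wrist_force: [0.1, 0.2, 6.5]
finger_gap: 0.0379
grip_force: 24.8
```

```bash
python3 - <<'E'
from h import *
s=st(); print(s["ft_torque"])
E
```

```text
t 16.0 tcp [ 0.4726 -0.0195  0.012 ] x [-0.11   0.994 -0.001] y [0.994 0.11  0.003] z [ 0.003 -0.    -1.   ] F [0.11 0.16 6.53] gap 0.0379 grip 24.8
[ 0.08986457  0.12855754 -0.013216  ]
```

Request:
{"op": "move_arm", "data": {"targets": [[[0, 0, -30], [0, 0, 0], 1], [[0, 0, -80], [0, 0, 0], 1], [[60, 12, -80], [0, 0, 0.6], 1], [[120, 25, -80], [0, 0, 1.2], 1], [[162, 33, -70], [0, 0, 1.2], 1]]}}

```text
clock: 16.62
tcp_pos: [0.4876, 0.1476, 0.082]
orientation: [0.001, 0.741, 0.671, 0.002]
wrist_force: [0.7, 0.3, -0.0]
finger_gap: 0.0376
grip_force: 25.6
```

Request:
{"op": "move_arm", "data": {"targets": [[[0, 0, 0], [0, 0, 0], 1], [[0, 0, 0], [0, 0, 0], 1]]}}

```text
clock: 16.88
tcp_pos: [0.4862, 0.1452, 0.0807]
orientation: [0.0, 0.741, 0.671, -0.0]
wrist_force: [0.2, -1.3, -0.6]
finger_gap: 0.0376
grip_force: 25.6
```

```bash
python3 - <<'E'
from h import *; import pickle
s=st(); cmd([.4879,.15,.060],84.3)
p,C=wcam(); lm(p,["guide_centre"]); pickle.dump((p,C),open("w6.pkl","wb"))
cv2.imwrite("pics/w6.png",p["pixels"][:,:,::-1])
E
```

```text
t 16.88 tcp [0.4862 0.1452 0.0807] x [ 0.099  0.995 -0.   ] y [ 0.995 -0.099  0.   ] z [-0. -0. -1.] F [ 0.19 -1.33 -0.62] gap 0.0376 grip 25.6
cmd [ 5.   1.2 20.7] [0.    0.002 0.004]
guide_centre [([0.4905, 0.1498, 0.0968], 0.76)]
```

View pics/w6.png

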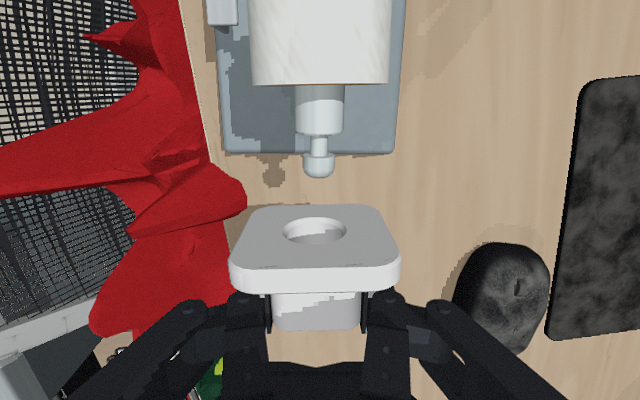

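Guide is held square; bore centre near (315,231) in front of the spindle head at (318,165); roll hangs on the spindle above.

```bash
python3 - <<'E'
from h import *; import pickle
p,C=pickle.load(open("w6.pkl","rb")); g=cv2.cvtColor(p["pixels"],cv2.COLOR_RGB2GRAY).astype(int)
print("col315",[(v,int(g[v,315])) for v in range(200,300,2)])
print("row231",g[231,275:355].tolist()); print("r205",g[207,240:400:4].tolist())
t=np.array([.099,.995,0]); tcp=np.array([.4862,.1452,.0807])
for uv in [(315,231),(315,217),(315,246),(315,208),(315,267)]:
    o,d=ray(p,C,[uv]); d=d[0]; k=((tcp+t*.0255-o)@t)/(d@t); X=o+k*d; print(uv,X.round(4),"rel z",(X-tcp)[2].round(4),"lat",((X-tcp)@np.array([.995,-.099,0])).round(4))
E
```

```text
col315 [(200, 172), (202, 174), (204, 158), (206, 154), (208, 153), (210, 154), (212, 155), (214, 154), (216, 151), (218, 220), (220, 217), (222, 217), (224, 217), (226, 219), (228, 217), (230, 218), (232, 219), (234, 167), (236, 160), (238, 162), (240, 163), (242, 163), (244, 157), (246, 154), (248, 155), (250, 155), (252, 155), (254, 156), (256, 156), (258, 156), (260, 155), (262, 154), (264, 155), (266, 154), (268, 211), (270, 219), (272, 216), (274, 218), (276, 218), (278, 218), (280, 216), (282, 217), (284, 216), (286, 217), (288, 217), (290, 218), (292, 184), (294, 219), (296, 218), (298, 218)]
row231 [154, 155, 154, 153, 155, 156, 156, 146, 151, 159, 162, 166, 166, 168, 176, 181, 186, 189, 193, 197, 202, 205, 207, 209, 211, 212, 213, 215, 215, 216, 217, 217, 217, 218, 217, 218, 217, 218, 218, 217, 218, 219, 217, 218, 216, 215, 214, 210, 209, 207, 172, 154, 154, 157, 155, 154, 151, 151, 148, 144, 143, 140, 137, 135, 132, 125, 117, 118, 122, 119, 110, 133, 152, 154, 157, 154, 155, 154, 155, 155]
r205 [60, 57, 118, 115, 116, 112, 147, 158, 156, 155, 155, 155, 156, 154, 154, 154, 154, 154, 155, 156, 155, 154, 156, 155, 154, 155, 153, 156, 154, 155, 154, 155, 154, 157, 170, 169, 171, 165, 163, 165]
(315, 231) [0.4887 0.1706 0.0991] rel z 0.0184 lat -0.0
(315, 217) [0.4887 0.1706 0.0833] rel z 0.0026 lat -0.0001
(315, 246) [0.4887 0.1706 0.113 ] rel z 0.0323 lat -0.0
(315, 208) [0.4886 0.1706 0.0711] rel z -0.0096 lat -0.0001
(315, 267) [0.4888 0.1706 0.1286] rel z 0.0479 lat 0.0
```

Request:
{"op": "move_arm", "data": {"targets": [[[0, 1, 10], [0, 0, 0], 1], [[5, 1, 20], [0, 0, 0], 1], [[5, 1, 20], [0, 0, 0], 1], [[5, 1, 20], [0, 0, 0], 1]]}}

```text
clock: 17.48
tcp_pos: [0.4877, 0.1502, 0.0603]
orientation: [-0.0, 0.741, 0.671, -0.0]
wrist_force: [-0.2, 0.1, -1.7]
finger_gap: 0.0379
grip_force: 25.6
```

Request:
{"op": "move_arm", "data": {"targets": [[[10, 0, 0], [0, 0, 0], 1], [[20, 0, 0], [0, 0, 0], 1], [[29, 0, 0], [0, 0, 0], 1], [[31, 0, 0], [0, 0, 0], 1], [[31, 0, 0], [0, 0, 0], 1]]}}

```text
clock: 18.1
tcp_pos: [0.4909, 0.1814, 0.0605]
orientation: [0.0, 0.741, 0.671, -0.0]
wrist_force: [0.6, 0.3, -1.0]
finger_gap: 0.0379
grip_force: 25.6
```

Request:
{"op": "move_arm", "data": {"targets": [[[1, 0, 0], [0, 0, 0], 1], [[2, 0, 0], [0, 0, 0], 1], [[2, 0, 0], [0, 0, 0], 1]]}}

```text
clock: 18.48
tcp_pos: [0.4912, 0.183, 0.0606]
orientation: [-0.0, 0.741, 0.671, 0.0]
wrist_force: [0.7, 0.4, -0.3]
finger_gap: 0.0376
grip_force: 25.6
```

```bash
python3 - <<'E'
from h import *
s=st(); cmd([.4977+.1*(.183-.2478),.183,.061],84.3)
E
```

```text
t 18.48 tcp [0.4912 0.183  0.0606] x [0.099 0.995 0.   ] y [ 0.995 -0.099  0.   ] z [ 0.  0. -1.] F [ 0.73  0.37 -0.34] gap 0.0376 grip 25.6
cmd [ 0.   0.1 -0.4] [ 0.    -0.    -0.001]
```

Request:
{"op": "move_arm", "data": {"targets": [[[1, 0, 0], [0, 0, 0], 1], [[2, 0, 0], [0, 0, 0], 1], [[2, 0, 0], [0, 0, 0], 1]]}}

```text
clock: 18.85
tcp_pos: [0.4913, 0.1851, 0.0606]
orientation: [0.0, 0.741, 0.671, 0.0]
wrist_force: [0.6, 0.1, -0.4]
finger_gap: 0.0377
grip_force: 25.6
```

Request:
{"op": "move_arm", "data": {"targets": [[[1, 0, 0], [0, 0, 0], 1], [[1.5, 0, 0], [0, 0, 0], 1], [[1.5, 0, 0], [0, 0, 0], 1]]}}

```text
clock: 19.23
tcp_pos: [0.4915, 0.1866, 0.0606]
orientation: [-0.0, 0.741, 0.671, 0.0]
wrist_force: [0.2, 1.2, 0.8]
finger_gap: 0.0382
grip_force: 25.6
```

```bash
python3 - <<'E'
from h import *
s=st()
E
```

```text
t 19.23 tcp [0.4915 0.1866 0.0606] x [0.099 0.995 0.   ] y [ 0.995 -0.099  0.   ] z [ 0.  0. -1.] F [0.24 1.23 0.8 ] gap 0.0382 grip 25.6
```

Request:
{"op": "move_arm", "data": {"targets": [[[1, 0, 0], [0, 0, 0], 1], [[1.5, 0, 0], [0, 0, 0], 1], [[1.5, 0, 0], [0, 0, 0], 1]]}}

```text
clock: 19.6
tcp_pos: [0.4916, 0.1881, 0.0606]
orientation: [-0.0, 0.741, 0.671, 0.0]
wrist_force: [-0.1, 0.5, -0.8]
finger_gap: 0.0375
grip_force: 25.6
```

Request:
{"op": "move_arm", "data": {"targets": [[[1, 0, 0], [0, 0, 0], 1], [[1.5, 0, 0], [0, 0, 0], 1], [[1.5, 0, 0], [0, 0, 0], 1]]}}

```text
clock: 19.98
tcp_pos: [0.4918, 0.1896, 0.0606]
orientation: [-0.0, 0.741, 0.671, 0.0]
wrist_force: [-0.1, 0.7, -0.1]
finger_gap: 0.0377
grip_force: 25.6
```

```bash
python3 - <<'E'
from h import *
s=st()
E
```

```text
t 19.98 tcp [0.4918 0.1896 0.0606] x [0.099 0.995 0.   ] y [ 0.995 -0.099  0.   ] z [ 0.  0. -1.] F [-0.1   0.71 -0.07] gap 0.0377 grip 25.6
```

Request:
{"op": "move_arm", "data": {"targets": [[[1.5, 0, 0], [0, 0, 0], 1], [[3, 0, 0], [0, 0, 0], 1], [[3, 0, 0], [0, 0, 0], 1]]}}

```text
clock: 20.35
tcp_pos: [0.4921, 0.1927, 0.0606]
orientation: [0.0, 0.741, 0.671, 0.0]
wrist_force: [0.2, -0.1, -0.4]
finger_gap: 0.0379
grip_force: 25.6
```

Request:
{"op": "move_arm", "data": {"targets": [[[2, 0, 0], [0, 0, 0], 1], [[4, 0, 0], [0, 0, 0], 1], [[6, 0, 0], [0, 0, 0], 1], [[8, 0, 0], [0, 0, 0], 1]]}}

```text
clock: 20.85
tcp_pos: [0.4929, 0.2007, 0.0606]
orientation: [-0.0, 0.741, 0.671, 0.0]
wrist_force: [-1.1, -0.3, -0.4]
finger_gap: 0.0378
grip_force: 25.6
```

Request:
{"op": "move_arm", "data": {"targets": [[[2, 0, 0], [0, 0, 0], 1], [[4, 0, 0], [0, 0, 0], 1], [[6, 0, 0], [0, 0, 0], 1], [[6, 0, 0], [0, 0, 0], 1]]}}

```text
clock: 21.35
tcp_pos: [0.4935, 0.2067, 0.0605]
orientation: [-0.0, 0.741, 0.671, 0.0]
wrist_force: [-0.4, 0.2, -0.9]
finger_gap: 0.0378
grip_force: 25.6
```

```bash
python3 - <<'E'
from h import *
s=st()
E
```

```text
t 21.35 tcp [0.4935 0.2067 0.0605] x [0.099 0.995 0.   ] y [ 0.995 -0.099  0.   ] z [ 0.  0. -1.] F [-0.37  0.16 -0.87] gap 0.0378 grip 25.6
```

Request:
{"op": "move_arm", "data": {"targets": [[[1, 0, 0], [0, 0, 0], 1], [[2, 0, 0], [0, 0, 0], 1], [[3, 0, 0], [0, 0, 0], 1], [[3, 0, 0], [0, 0, 0], 1]]}}

```text
clock: 21.85
tcp_pos: [0.4938, 0.2096, 0.0606]
orientation: [-0.0, 0.741, 0.671, 0.0]
wrist_force: [0.1, -0.6, -0.8]
finger_gap: 0.0381
grip_force: 25.6
```

Request:
{"op": "move_arm", "data": {"targets": [[[1, 0, 0], [0, 0, 0], 1], [[2, 0, 0], [0, 0, 0], 1], [[3, 0, 0], [0, 0, 0], 1], [[3, 0, 0], [0, 0, 0], 1]]}}

```text
clock: 22.35
tcp_pos: [0.494, 0.2122, 0.0605]
orientation: [0.0, 0.741, 0.671, -0.0]
wrist_force: [-0.3, -1.9, -0.2]
finger_gap: 0.0382
grip_force: 25.4
```

```bash
python3 - <<'E'
from h import *
s=st()
E
```

```text
t 22.35 tcp [0.494  0.2122 0.0605] x [ 0.099  0.995 -0.001] y [ 0.995 -0.099 -0.   ] z [-0.    -0.001 -1.   ] F [-0.3  -1.86 -0.24] gap 0.0382 grip 25.4
```

Request:
{"op": "move_arm", "data": {"targets": [[[1, 0, 0], [0, 0, 0], 1], [[2, 0, 0], [0, 0, 0], 1], [[2, 0, 0], [0, 0, 0], 1]]}}

```text
clock: 22.72
tcp_pos: [0.4942, 0.2142, 0.0605]
orientation: [0.0, 0.741, 0.671, -0.0]
wrist_force: [-0.1, -3.5, 0.4]
finger_gap: 0.0377
grip_force: 25.1
```

```bash
python3 - <<'E'
from h import *
import pickle
s=st();p,C=wcam(); pickle.dump((p,C),open("w7.pkl","wb")); cv2.imwrite("pics/w7.png",p["pixels"][:,:,::-1]); st()
E
```

```text
t 22.73 tcp [0.4942 0.2142 0.0605] x [ 0.099  0.995 -0.   ] y [ 0.995 -0.099 -0.   ] z [-0. -0. -1.] F [-0.06 -3.52  0.36] gap 0.0377 grip 25.1
t 22.77 tcp [0.4942 0.2142 0.0605] x [ 0.099  0.995 -0.   ] y [ 0.995 -0.099 -0.   ] z [-0. -0. -1.] F [-0.09 -4.01  0.1 ] gap 0.0376 grip 25.1
```

View pics/w7.png

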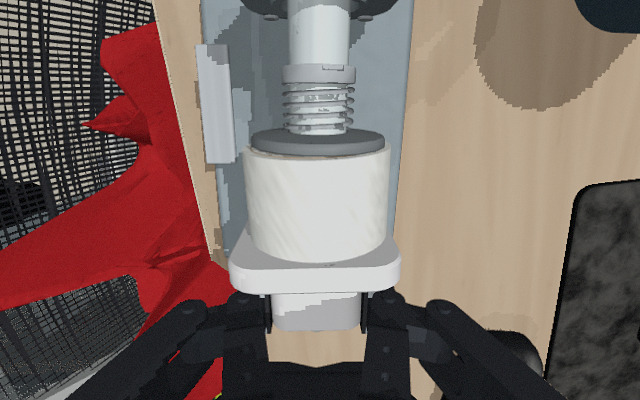

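Roll is against the spring flange (320,140), guide flange against the roll (315,265). Release the guide.

Request:
{"op": "move_arm", "data": {"targets": [[[-1, 0, 0], [0, 0, 0], 1], [[-1, 0, 0], [0, 0, 0], -0.5], [[-2, 0, 0], [0, 0, 0], -0.5], [[-3, 0, 0], [0, 0, 0], -0.5], [[-4, 0, -10], [0, 0, 0], -0.5]]}}

```text
clock: 23.4
tcp_pos: [0.4932, 0.2104, 0.0703]
orientation: [-0.0, 0.741, 0.671, -0.001]
wrist_force: [0.4, 0.5, 0.4]
finger_gap: 0.0639
grip_force: 0.0
```

Request:
{"op": "move_arm", "data": {"targets": [[[-10, 0, -50], [0, 0, 0], -0.6], [[-30, 0, -90], [0, 0, 0], -0.7], [[-90, 0, -110], [0, 0, 0], -0.8], [[-150, 0, -110], [0, 0, 0], -0.8], [[-210, 0, -110], [0, 0, 0], -0.8]]}}

```text
clock: 24.02
tcp_pos: [0.4733, -0.0001, 0.182]
orientation: [0.001, 0.741, 0.671, 0.001]
wrist_force: [1.0, 1.0, -0.2]
finger_gap: 0.0769
grip_force: 0.0
```

```bash
python3 - <<'E'
from h import *
s=st(); cmd([.5095,-.149,.12],90)
E
```

```text
t 24.02 tcp [ 4.733e-01 -1.000e-04  1.820e-01] x [0.098 0.995 0.   ] y [ 0.995 -0.098  0.003] z [ 0.003 -0.    -1.   ] F [ 1.04  0.97 -0.17] gap 0.0769 grip 0.0
cmd [-144.6   50.5   62.2] [ 0.016  0.001 -0.564]
```

Request:
{"op": "move_arm", "data": {"targets": [[[-60, 20, 20], [0, 0, -0.2], -0.6], [[-120, 40, 40], [0, 0, -0.57], -0.6], [[-142, 50, 60], [0, 0, -0.57], -0.6], [[-142, 50, 60], [0, 0, -0.57], -0.6], [[-142, 50, 60], [0, 0, -0.57], -0.6]]}}

```text
clock: 24.65
tcp_pos: [0.5085, -0.1444, 0.1211]
orientation: [-0.0, 0.707, 0.707, 0.0]
wrist_force: [-0.4, -0.1, -1.0]
finger_gap: 0.0681
grip_force: 0.0
```

```bash
python3 - <<'E'
from h import *
import pickle
s=st(); cmd([.5095,-.149,.010],90); p,C=wcam(); lm(p,["cap_centre"])
pickle.dump((p,C),open("w8.pkl","wb")); cv2.imwrite("pics/w8.png",p["pixels"][:,:,::-1])
for d in env.regions_of("cap_centre",p)[:1]:
    m=d["mask"].astype(np.uint8); print(cv2.approxPolyDP(max(cv2.findContours(m,0,2)[0],key=cv2.contourArea),2,True).reshape(-1,2).tolist())
E
```

```text
t 24.65 tcp [ 0.5085 -0.1444  0.1211] x [0.    1.    0.001] y [ 1. -0. -0.] z [-0.     0.001 -1.   ] F [-0.43 -0.15 -1.03] gap 0.0681 grip 0.0
cmd [ -4.6   1.  111.1] [-0.    -0.003 -0.   ]
cap_centre [([0.5073, -0.1533, 0.0279], 0.86)]
[[294, 179], [288, 193], [288, 236], [294, 240], [340, 240], [344, 231], [346, 193], [342, 182], [333, 178]]
```

View pics/w8.png

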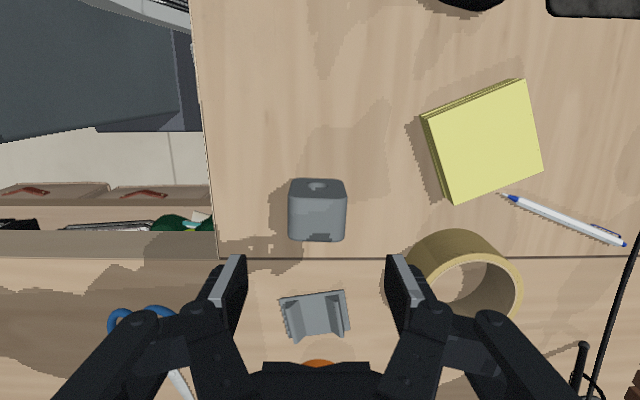

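Request:
{"op": "move_arm", "data": {"targets": [[[-5, 1, 45], [0, 0, 0.05], -0.6], [[-5, 1, 90], [0, 0, 0.05], -0.6], [[-5, 1, 111], [0, 0, 0.05], -0.6], [[-5, 1, 111], [0, 0, 0.05], -0.6]]}}

```text
clock: 25.3
tcp_pos: [0.5085, -0.1483, 0.0086]
orientation: [-0.001, 0.71, 0.705, -0.0]
wrist_force: [-0.1, -0.4, 0.1]
finger_gap: 0.0684
grip_force: 0.0
```

```bash
python3 - <<'E'
from h import *
import pickle
s=st(); p,C=pickle.load(open("w8.pkl","rb")); g=cv2.cvtColor(p["pixels"],cv2.COLOR_RGB2GRAY).astype(int)
print([(v,int(g[v,305]),int(g[v,330])) for v in range(174,246,2)]); print("row222",g[222,282:352].tolist())
print(atz(p,C,[(317,205),(317,240),(288,222),(346,222)],.056).round(4))
E
```

```text
t 25.3 tcp [ 0.5085 -0.1483  0.0086] x [0.007 1.    0.001] y [ 1.    -0.007 -0.003] z [-0.003  0.001 -1.   ] F [-0.11 -0.38  0.1 ] gap 0.0684 grip 0.0
[(174, 158, 159), (176, 160, 160), (178, 91, 128), (180, 82, 81), (182, 83, 78), (184, 81, 85), (186, 83, 80), (188, 81, 83), (190, 81, 82), (192, 81, 80), (194, 83, 76), (196, 78, 80), (198, 123, 88), (200, 137, 133), (202, 138, 138), (204, 137, 132), (206, 137, 128), (208, 137, 127), (210, 138, 128), (212, 136, 130), (214, 131, 127), (216, 127, 128), (218, 130, 130), (220, 129, 129), (222, 128, 129), (224, 128, 127), (226, 129, 127), (228, 127, 130), (230, 128, 127), (232, 128, 129), (234, 129, 120), (236, 128, 128), (238, 133, 102), (240, 86, 78), (242, 161, 136), (244, 165, 167)]
row222 [122, 124, 121, 123, 122, 94, 73, 83, 98, 103, 111, 114, 121, 118, 124, 124, 127, 128, 130, 128, 128, 127, 128, 128, 129, 130, 126, 127, 127, 129, 129, 130, 130, 128, 131, 129, 130, 129, 129, 129, 129, 127, 129, 128, 129, 129, 127, 129, 129, 130, 127, 129, 129, 129, 128, 129, 127, 125, 124, 123, 118, 112, 100, 106, 162, 168, 167, 169, 165, 167]
[[ 0.5097 -0.1381  0.056 ]
 [ 0.5097 -0.1657  0.056 ]
 [ 0.4887 -0.1512  0.056 ]
 [ 0.5307 -0.1512  0.056 ]]
```

Request:
{"op": "move_arm", "data": {"targets": [[[0, 1, 0], [0, 0, 0.1], -0.6], [[0, 1, 0], [0, 0, 0.1], 1], [[0, 1, 0], [0, 0, 0.1], 1], [[0, 1, 0], [0, 0, 0.1], 1], [[0, 1, 0], [0, 0, 0.1], 1]]}}

```text
clock: 25.92
tcp_pos: [0.5119, -0.1502, 0.011]
orientation: [0.001, 0.716, 0.698, 0.001]
wrist_force: [-1.0, 1.0, 7.1]
finger_gap: 0.0441
grip_force: 26.2
```

```bash
python3 - <<'E'
from h import *
s=st(); print(s["ft_torque"])
E
```

```text
t 25.93 tcp [ 0.5119 -0.1502  0.011 ] x [ 0.026  1.    -0.001] y [ 1.    -0.026  0.003] z [ 0.003 -0.001 -1.   ] F [-0.99  1.04  7.11] gap 0.0441 grip 26.2
[0.15350535 0.13642991 0.01551688]
```

Request:
{"op": "move_arm", "data": {"targets": [[[0, 0, -50], [0, 0, 0], 1], [[30, -3, -90], [0, 0, 0], 1], [[90, -10, -90], [0, 0, 0.2], 1], [[150, -17, -90], [0, 0, 0.42], 1], [[210, -24, -90], [0, 0, 0.42], 1]]}}

```text
clock: 26.55
tcp_pos: [0.4921, 0.0623, 0.1002]
orientation: [0.0, 0.742, 0.671, 0.001]
wrist_force: [0.7, 0.5, -0.7]
finger_gap: 0.0439
grip_force: 25.9
```

```bash
python3 - <<'E'
from h import *
s=st(); cmd([.4877,.148,.069],84.3)
E
```

```text
t 26.55 tcp [0.4921 0.0623 0.1002] x [0.1   0.995 0.   ] y [ 0.995 -0.1    0.001] z [ 0.001  0.    -1.   ] F [ 0.71  0.45 -0.74] gap 0.0439 grip 25.9
cmd [ 84.8 -13.   31.2] [ 0.008 -0.001 -0.006]
```

Request:
{"op": "move_arm", "data": {"targets": [[[40, -6, 15], [0, 0, 0], 1], [[75, -12, 30], [0, 0, 0], 1], [[82, -13, 31], [0, 0, 0], 1], [[82, -13, 31], [0, 0, 0], 1], [[82, -13, 31], [0, 0, 0], 1]]}}

```text
clock: 27.18
tcp_pos: [0.488, 0.1427, 0.0691]
orientation: [0.0, 0.742, 0.671, 0.0]
wrist_force: [0.0, -0.2, 0.0]
finger_gap: 0.0434
grip_force: 25.9
```

```bash
python3 - <<'E'
from h import *
import pickle
s=st(); p,C=wcam(); pickle.dump((p,C,s),open("w9.pkl","wb")); cv2.imwrite("pics/w9.png",cv2.resize(p["pixels"][60:310,165:465,::-1],(720,600),interpolation=cv2.INTER_CUBIC))
lm(p,["cap_centre"])
E
```

```text
t 27.18 tcp [0.488  0.1427 0.0691] x [ 0.101  0.995 -0.   ] y [ 0.995 -0.101  0.001] z [ 0.001 -0.    -1.   ] F [ 0.   -0.2   0.05] gap 0.0434 grip 25.9
cap_centre [([0.4877, 0.1407, 0.0871], 0.69)]
```

View pics/w9.png

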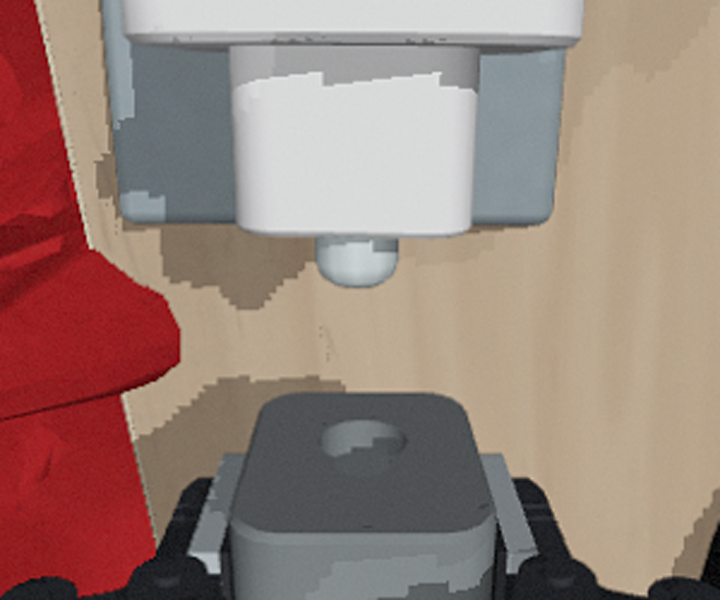

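The crop shows the cap's keyhole at about crop (363,445), the spindle head at (357,262) protruding past the guide hub. I have now viewed more pictures than the 10 allowed, so I'll view no more and go by numbers and feel.

```bash
python3 - <<'E'
from h import *
import pickle
p,C,s=pickle.load(open("w9.pkl","rb")); g=cv2.cvtColor(cv2.resize(p["pixels"],None,fx=2,fy=2,interpolation=cv2.INTER_CUBIC),cv2.COLOR_RGB2GRAY).astype(int)
for r in (330,340,350): print(r,(590+np.array([i for i in range(80) if 0])).tolist(), g[r,590:670].tolist())
print("hole row",g[486,590:680].tolist()); print("col 632 hole", g[445:580:3,632].tolist()); print("col head",g[310:370:2,628].tolist())
t=rot(s).as_matrix()[:,0]; lat=rot(s).as_matrix()[:,1]; tcp=s["tcp_pos"]
def onface(uv,off=.0185):
    o,d=ray(p,C,[uv]); d=d[0]; X=o+((tcp+t*off-o)@t)/(d@t)*d; print("face",uv,"lat",((X-tcp)@lat*1e3).round(2),"z",(X[2]*1e3).round(1))
c=lambda x,y:(165+x/2.4,60+y/2.4)
for q in ((322,445),(406,445),(364,420),(363,393),(363,531),(232,520),(495,520)): onface(c(*q))
for q in ((317,258),(398,258),(357.5,287)):
    X=atz(p,C,[c(*q)],.081)[0]; print("head",q,X.round(4),"lat",((X-tcp)@lat*1e3).round(2))
E
```

```text
330 [] [121, 118, 110, 111, 118, 129, 137, 145, 149, 154, 156, 161, 165, 171, 176, 180, 182, 186, 188, 189, 188, 188, 190, 192, 192, 194, 197, 199, 199, 200, 201, 203, 204, 206, 207, 208, 209, 208, 207, 206, 205, 205, 205, 205, 204, 203, 203, 204, 206, 201, 190, 180, 176, 173, 175, 174, 172, 170, 167, 165, 163, 160, 158, 154, 151, 147, 145, 141, 137, 126, 112, 119, 144, 162, 164, 165, 162, 161, 162, 162]
340 [] [169, 166, 161, 150, 138, 133, 135, 142, 149, 156, 160, 164, 167, 173, 177, 182, 185, 188, 189, 190, 190, 191, 190, 191, 194, 196, 196, 197, 198, 199, 201, 202, 204, 205, 206, 206, 207, 206, 206, 206, 206, 204, 202, 201, 202, 202, 202, 201, 200, 201, 201, 200, 200, 200, 202, 201, 200, 197, 194, 190, 187, 184, 182, 178, 175, 172, 172, 163, 151, 147, 155, 163, 168, 172, 172, 171, 170, 169, 168, 169]
350 [] [167, 169, 169, 171, 173, 173, 171, 158, 143, 126, 117, 115, 122, 131, 136, 144, 149, 157, 163, 168, 169, 170, 169, 171, 174, 176, 176, 177, 179, 181, 183, 185, 185, 187, 189, 191, 191, 192, 193, 191, 188, 186, 185, 185, 184, 183, 183, 182, 180, 179, 178, 178, 177, 176, 176, 1
[... 709 characters left out ...]
, 74, 126, 132, 129, 126, 127]
col head [221, 211, 176, 153, 152, 143, 183, 209, 209, 207, 207, 207, 209, 208, 206, 206, 206, 207, 204, 198, 193, 183, 177, 164, 118, 143, 173, 173, 173, 173]
face (299.1666666666667, 245.41666666666669) lat -7.08 z 87.7
face (334.1666666666667, 245.41666666666669) lat 8.53 z 87.8
face (316.6666666666667, 235.0) lat 0.76 z 77.2
face (316.25, 223.75) lat 0.59 z 64.0
face (316.25, 281.25) lat 0.49 z 115.4
face (261.6666666666667, 276.6666666666667) lat -19.85 z 112.5
face (371.25, 276.6666666666667) lat 20.99 z 112.5
head (317, 258) [0.4856 0.1957 0.081 ] lat -7.71
head (398, 258) [0.5001 0.1942 0.081 ] lat 6.82
head (357.5, 287) [0.4923 0.1895 0.081 ] lat -0.45
```

Request:
{"op": "move_arm", "data": {"targets": [[[10, -1, 2], [0, 0, 0], 1], [[20, -1, 2], [0, 0, 0], 1], [[26, -1, 2], [0, 0, 0], 1], [[26, -1, 2], [0, 0, 0], 1], [[26, -1, 2], [0, 0, 0], 1]]}}

```text
clock: 27.9
tcp_pos: [0.4888, 0.1697, 0.0665]
orientation: [-0.0, 0.741, 0.671, -0.0]
wrist_force: [0.3, 1.1, -0.3]
finger_gap: 0.0438
grip_force: 25.9
```

```bash
python3 - <<'E'
from h import *
import pickle
s=st(); cmd([.4977-.0003+.1*(.1687-.2478),.1687,.067],84.3)
E
```

```text
t 27.9 tcp [0.4888 0.1697 0.0665] x [ 0.099  0.995 -0.   ] y [ 0.995 -0.099 -0.   ] z [-0. -0. -1.] F [ 0.27  1.09 -0.3 ] gap 0.0438 grip 25.9
cmd [-1.   0.8 -0.5] [-0.001  0.001  0.003]
```

Request:
{"op": "move_arm", "data": {"targets": [[[0, 0.8, -0.5], [0, 0, 0], 1], [[2, 0.8, -0.5], [0, 0, 0], 1], [[3, 0.8, -0.5], [0, 0, 0], 1], [[3, 0.8, -0.5], [0, 0, 0], 1]]}}

```text
clock: 28.4
tcp_pos: [0.4901, 0.1726, 0.0671]
orientation: [-0.0, 0.741, 0.671, 0.0]
wrist_force: [0.1, 0.1, -0.4]
finger_gap: 0.044
grip_force: 25.9
```

Request:
{"op": "move_arm", "data": {"targets": [[[1, 0, 0], [0, 0, 0], 1], [[2, 0, 0], [0, 0, 0], 1], [[2, 0, 0], [0, 0, 0], 1]]}}

```text
clock: 28.78
tcp_pos: [0.4902, 0.1746, 0.067]
orientation: [-0.0, 0.741, 0.671, 0.0]
wrist_force: [-0.3, -0.5, -0.2]
finger_gap: 0.0442
grip_force: 25.9
```

```bash
python3 - <<'E'
from h import *
s=st(); y=s["tcp_pos"][1]; print("line x",.4974+.1*(y-.2478))
E
```

```text
t 28.77 tcp [0.4902 0.1746 0.067 ] x [0.099 0.995 0.   ] y [ 0.995 -0.099  0.   ] z [ 0.  0. -1.] F [-0.25 -0.48 -0.2 ] gap 0.0442 grip 25.9
line x 0.49007787355435706
```

Aligned; advance over the nose in small steps.

Request:
{"op": "move_arm", "data": {"targets": [[[1, 0, 0], [0, 0, 0], 1], [[1.5, 0, 0], [0, 0, 0], 1], [[1.5, 0, 0], [0, 0, 0], 1]]}}

```text
clock: 29.15
tcp_pos: [0.4904, 0.1761, 0.0671]
orientation: [-0.0, 0.741, 0.671, 0.0]
wrist_force: [0.3, -0.2, -0.5]
finger_gap: 0.0439
grip_force: 25.9
```

Request:
{"op": "move_arm", "data": {"targets": [[[1, 0, 0], [0, 0, 0], 1], [[1.5, 0, 0], [0, 0, 0], 1], [[1.5, 0, 0], [0, 0, 0], 1]]}}

```text
clock: 29.52
tcp_pos: [0.4905, 0.1776, 0.0671]
orientation: [-0.0, 0.741, 0.671, 0.0]
wrist_force: [-0.7, -0.1, -0.4]
finger_gap: 0.0439
grip_force: 25.9
```

```bash
python3 - <<'E'
from h import *
s=st()
E
```

```text
t 29.52 tcp [0.4905 0.1776 0.0671] x [0.099 0.995 0.   ] y [ 0.995 -0.099  0.   ] z [ 0.  0. -1.] F [-0.68 -0.13 -0.37] gap 0.0439 grip 25.9
```

Request:
{"op": "move_arm", "data": {"targets": [[[1, 0, 0], [0, 0, 0], 1], [[1.5, 0, 0], [0, 0, 0], 1], [[1.5, 0, 0], [0, 0, 0], 1]]}}

```text
clock: 29.9
tcp_pos: [0.4907, 0.1791, 0.0671]
orientation: [-0.0, 0.741, 0.671, 0.0]
wrist_force: [0.1, -0.1, -0.6]
finger_gap: 0.0437
grip_force: 25.9
```

Request:
{"op": "move_arm", "data": {"targets": [[[1, 0, 0], [0, 0, 0], 1], [[1.5, 0, 0], [0, 0, 0], 1], [[1.5, 0, 0], [0, 0, 0], 1]]}}

```text
clock: 30.28
tcp_pos: [0.4908, 0.1805, 0.0671]
orientation: [-0.0, 0.741, 0.671, 0.0]
wrist_force: [0.1, -0.6, 0.5]
finger_gap: 0.044
grip_force: 25.9
```

```bash
python3 - <<'E'
from h import *
s=st()
E
```

```text
t 30.27 tcp [0.4908 0.1805 0.0671] x [0.099 0.995 0.   ] y [ 0.995 -0.099  0.   ] z [ 0.  0. -1.] F [ 0.12 -0.64  0.51] gap 0.044 grip 25.9
```

Request:
{"op": "move_arm", "data": {"targets": [[[1, 0, 0], [0, 0, 0], 1], [[2, 0, 0], [0, 0, 0], 1], [[2, 0, 0], [0, 0, 0], 1]]}}

```text
clock: 30.65
tcp_pos: [0.491, 0.1826, 0.067]
orientation: [-0.0, 0.741, 0.671, 0.0]
wrist_force: [0.7, -0.1, -0.3]
finger_gap: 0.0439
grip_force: 25.9
```

Request:
{"op": "move_arm", "data": {"targets": [[[1, 0, 0], [0, 0, 0], 1], [[2, 0, 0], [0, 0, 0], 1], [[2, 0, 0], [0, 0, 0], 1]]}}

```text
clock: 31.02
tcp_pos: [0.4913, 0.1846, 0.0671]
orientation: [-0.0, 0.741, 0.671, 0.0]
wrist_force: [0.4, 0.1, -0.5]
finger_gap: 0.0436
grip_force: 25.9
```

Request:
{"op": "move_arm", "data": {"targets": [[[1, 0, 0], [0, 0, 0], 1], [[1.5, 0, 0], [0, 0, 0], 1], [[1.5, 0, 0], [0, 0, 0], 1]]}}

```text
clock: 31.4
tcp_pos: [0.4913, 0.1854, 0.067]
orientation: [0.0, 0.742, 0.671, -0.0]
wrist_force: [-0.3, -4.0, -0.3]
finger_gap: 0.0438
grip_force: 26.0
```

```bash
python3 - <<'E'
from h import *
s=st()
E
```

```text
t 31.4 tcp [0.4913 0.1854 0.067 ] x [ 0.1    0.995 -0.001] y [ 0.995 -0.1   -0.   ] z [-0.    -0.001 -1.   ] F [-0.31 -3.99 -0.27] gap 0.0438 grip 26.0
```

Request:
{"op": "move_arm", "data": {"targets": [[[1, 0, 0], [0, 0, 0], 1], [[2, 0, 0], [0, 0, 0], 1], [[2, 0, 0], [0, 0, 0], 1]]}}

```text
clock: 31.78
tcp_pos: [0.4915, 0.1876, 0.067]
orientation: [0.0, 0.741, 0.671, -0.0]
wrist_force: [-1.0, -4.8, -0.1]
finger_gap: 0.0438
grip_force: 26.0
```

Request:
{"op": "move_arm", "data": {"targets": [[[1, 0, 0], [0, 0, 0], 1], [[2, 0, 0], [0, 0, 0], 1], [[2, 0, 0], [0, 0, 0], 1]]}}

```text
clock: 32.15
tcp_pos: [0.4917, 0.1894, 0.067]
orientation: [0.0, 0.742, 0.671, -0.001]
wrist_force: [0.3, -6.0, 0.9]
finger_gap: 0.0438
grip_force: 26.0
```

```bash
python3 - <<'E'
from h import *
s=st()
E
```

```text
t 32.15 tcp [0.4917 0.1894 0.067 ] x [ 0.1    0.995 -0.001] y [ 0.995 -0.1   -0.   ] z [-0.    -0.001 -1.   ] F [ 0.29 -6.05  0.93] gap 0.0438 grip 26.0
```

Request:
{"op": "move_arm", "data": {"targets": [[[1, 0, 0], [0, 0, 0], 1], [[2, 0, 0], [0, 0, 0], 1], [[2, 0, 0], [0, 0, 0], 1]]}}

```text
clock: 32.52
tcp_pos: [0.4919, 0.1911, 0.067]
orientation: [0.001, 0.742, 0.671, -0.001]
wrist_force: [-1.1, -6.9, 1.6]
finger_gap: 0.0439
grip_force: 26.1
```

Request:
{"op": "move_arm", "data": {"targets": [[[0.5, 0, 0], [0, 0, 0], 1], [[1, 0, 0], [0, 0, 0], 1], [[1, 0, 0], [0, 0, 0], 1]]}}

```text
clock: 32.9
tcp_pos: [0.492, 0.1919, 0.0671]
orientation: [0.001, 0.742, 0.671, -0.001]
wrist_force: [0.1, -7.8, 1.4]
finger_gap: 0.0441
grip_force: 26.1
```

```bash
python3 - <<'E'
from h import *
s=st()
E
```

```text
t 32.9 tcp [0.492  0.1919 0.0671] x [ 0.1    0.995 -0.002] y [ 0.995 -0.1    0.   ] z [-0.    -0.002 -1.   ] F [ 0.09 -7.8   1.38] gap 0.0441 grip 26.1
```

Request:
{"op": "move_arm", "data": {"targets": [[[0.5, 0, 0], [0, 0, 0], 1], [[0.5, 0, 1], [0, 0, 0], 1], [[0.5, 0, 1], [0, 0, 0], 1]]}}

```text
clock: 33.28
tcp_pos: [0.4921, 0.1923, 0.0661]
orientation: [0.001, 0.742, 0.671, -0.001]
wrist_force: [-0.8, -7.7, 1.7]
finger_gap: 0.0437
grip_force: 26.3
```

Request:
{"op": "move_arm", "data": {"targets": [[[0, 0, 1], [0, 0, 0], 1], [[0, 0, 1], [0, 0, 0], 1]]}}

```text
clock: 33.52
tcp_pos: [0.4922, 0.1923, 0.0651]
orientation: [0.001, 0.742, 0.671, -0.001]
wrist_force: [-0.9, -8.8, 1.7]
finger_gap: 0.0437
grip_force: 26.3
```

```bash
python3 - <<'E'
from h import *
s=st()
E
```

```text
t 33.52 tcp [0.4922 0.1923 0.0651] x [ 0.1    0.995 -0.002] y [ 0.995 -0.1    0.   ] z [ 0.    -0.002 -1.   ] F [-0.86 -8.77  1.71] gap 0.0437 grip 26.3
```

Request:
{"op": "move_arm", "data": {"targets": [[[0, 0, 1], [0, 0, 0], 1], [[0, 0, 2], [0, 0, 0], 1], [[0, 0, 2], [0, 0, 0], 1]]}}

```text
clock: 33.9
tcp_pos: [0.4922, 0.1923, 0.0632]
orientation: [0.001, 0.742, 0.671, -0.001]
wrist_force: [-0.7, -6.8, 0.7]
finger_gap: 0.0438
grip_force: 26.3
```

```bash
python3 - <<'E'
from h import *
s=st()
E
```

```text
t 33.9 tcp [0.4922 0.1923 0.0632] x [ 0.1    0.995 -0.002] y [ 0.995 -0.1    0.   ] z [ 0.    -0.002 -1.   ] F [-0.74 -6.83  0.68] gap 0.0438 grip 26.3
```

Dropping freely. Continue.

Request:
{"op": "move_arm", "data": {"targets": [[[0, 0, 1], [0, 0, 0], 1], [[0, 0, 2], [0, 0, 0], 1], [[0, 0, 2], [0, 0, 0], 1]]}}

```text
clock: 34.28
tcp_pos: [0.4923, 0.1923, 0.0612]
orientation: [0.001, 0.742, 0.671, -0.001]
wrist_force: [0.0, -6.9, 2.8]
finger_gap: 0.0437
grip_force: 26.3
```

Request:
{"op": "move_arm", "data": {"targets": [[[0, 0, 1], [0, 0, 0], 1], [[0, 0, 2], [0, 0, 0], 1], [[0, 0, 2], [0, 0, 0], 1]]}}

```text
clock: 34.65
tcp_pos: [0.4923, 0.1923, 0.0592]
orientation: [0.001, 0.742, 0.671, -0.001]
wrist_force: [0.3, -7.6, 1.5]
finger_gap: 0.0438
grip_force: 26.3
```

```bash
python3 - <<'E'
from h import *
s=st()
E
```

```text
t 34.65 tcp [0.4923 0.1923 0.0592] x [ 0.1    0.995 -0.002] y [ 0.995 -0.1    0.001] z [ 0.    -0.002 -1.   ] F [ 0.34 -7.62  1.46] gap 0.0438 grip 26.3
```

Request:
{"op": "move_arm", "data": {"targets": [[[0, 0, 1], [0, 0, 0], 1], [[0, 0, 1.5], [0, 0, 0], 1], [[0, 0, 1.5], [0, 0, 0], 1]]}}

```text
clock: 35.02
tcp_pos: [0.4923, 0.1923, 0.0578]
orientation: [0.001, 0.742, 0.671, -0.001]
wrist_force: [-0.1, -8.2, 2.3]
finger_gap: 0.044
grip_force: 26.3
```

```bash
python3 - <<'E'
from h import *
s=st()
E
```

```text
t 35.02 tcp [0.4923 0.1923 0.0578] x [ 0.1    0.995 -0.002] y [ 0.995 -0.1    0.001] z [ 0.    -0.002 -1.   ] F [-0.13 -8.16  2.29] gap 0.044 grip 26.3
```

Request:
{"op": "move_arm", "data": {"targets": [[[-1, 0, 0], [0, 0, 0], 1], [[-2, 0, 0], [0, 0, 0], 1], [[-2, 0, 0], [0, 0, 0], 1]]}}

```text
clock: 35.4
tcp_pos: [0.4921, 0.1914, 0.0577]
orientation: [0.0, 0.741, 0.671, 0.0]
wrist_force: [-0.5, -3.5, 1.8]
finger_gap: 0.0436
grip_force: 26.1
```

Request:
{"op": "move_arm", "data": {"targets": [[[-0.5, 0, 0], [0, 0, 0], 1], [[-1, 0, 0], [0, 0, 0], 1], [[-1, 0, 0], [0, 0, 0], 1]]}}

```text
clock: 35.78
tcp_pos: [0.4919, 0.1905, 0.0576]
orientation: [0.0, 0.741, 0.671, 0.0]
wrist_force: [1.2, -3.2, 0.6]
finger_gap: 0.0438
grip_force: 26.1
```

```bash
python3 - <<'E'
from h import *
s=st()
E
```

```text
t 35.77 tcp [0.4919 0.1905 0.0576] x [0.099 0.995 0.   ] y [ 0.995 -0.099  0.   ] z [ 0.  0. -1.] F [ 1.15 -3.16  0.59] gap 0.0438 grip 26.1
```

Request:
{"op": "move_arm", "data": {"targets": [[[-0.5, 0, 0], [0, 0, 0], 1], [[-0.5, 0, 0], [0, 0, 0], 1], [[-0.5, 0, 0], [0, 0, 0], 1]]}}

```text
clock: 36.15
tcp_pos: [0.4919, 0.1904, 0.0576]
orientation: [-0.0, 0.741, 0.671, 0.0]
wrist_force: [0.8, 0.0, -0.3]
finger_gap: 0.0438
grip_force: 26.0
```

Request:
{"op": "move_arm", "data": {"targets": [[[-0.5, 0, 0], [0, 0, 0], 1], [[-0.5, 0, 0], [0, 0, 0], 1], [[-0.5, 0, 0], [0, 0, 0], 1]]}}

```text
clock: 36.52
tcp_pos: [0.4919, 0.1903, 0.0576]
orientation: [-0.001, 0.741, 0.671, 0.001]
wrist_force: [1.0, 4.4, -1.2]
finger_gap: 0.0438
grip_force: 25.8
```

```bash
python3 - <<'E'
from h import *
s=st()
E
```

```text
t 36.52 tcp [0.4919 0.1903 0.0576] x [0.099 0.995 0.002] y [ 0.995 -0.099  0.   ] z [ 0.     0.002 -1.   ] F [ 0.98  4.4  -1.2 ] gap 0.0438 grip 25.8
```

The cap is stopped by the head: locked. Relax, release, retreat.

Request:
{"op": "move_arm", "data": {"targets": [[[0.7, 0, 0], [0, 0, 0], 1], [[0.7, 0, 0], [0, 0, 0], -0.5], [[0.7, 0, 0], [0, 0, 0], -0.6], [[0.7, 0, 0], [0, 0, 0], -0.6], [[0.7, 0, -10], [0, 0, 0], -0.6]]}}

```text
clock: 37.15
tcp_pos: [0.491, 0.1898, 0.0672]
orientation: [-0.0, 0.741, 0.671, -0.001]
wrist_force: [0.8, -0.1, -0.4]
finger_gap: 0.0683
grip_force: 0.0
```

Request:
{"op": "move_arm", "data": {"targets": [[[0, 0, -40], [0, 0, 0], -0.7], [[-20, 0, -90], [0, 0, 0], -0.7], [[-60, 0, -140], [0, 0, 0], -0.7], [[-60, 0, -160], [0, 0, 0], -0.7], [[-60, 0, -160], [0, 0, 0], -0.7]]}}

```text
clock: 37.78
tcp_pos: [0.4872, 0.1301, 0.2301]
orientation: [0.001, 0.742, 0.671, 0.002]
wrist_force: [-0.6, 0.6, -0.1]
finger_gap: 0.0724
grip_force: 0.0
```

```bash
python3 - <<'E'
from h import *
s=st()
for c in ("wrist","scene"):
    p=env.read_camera(c); lm(p,["roll_centre","guide_centre","cap_centre"])
E
```

```text
t 37.77 tcp [0.4872 0.1301 0.2301] x [0.1   0.995 0.001] y [ 0.995 -0.1    0.005] z [ 0.005  0.001 -1.   ] F [-0.59  0.55 -0.11] gap 0.0724 grip 0.0
roll_centre [([0.5, 0.2605, 0.0806], 0.64)]
guide_centre [([0.4979, 0.2271, 0.0735], 0.93)]
cap_centre [([0.4893, 0.1882, 0.0756], 0.92), ([0.457, 0.2952, 0.0377], 0.43)]
roll_centre [([0.4994, 0.2644, 0.0794], 0.6)]
guide_centre [([0.4942, 0.2212, 0.0801], 0.72)]
cap_centre [([0.4979, 0.1927, 0.0784], 0.8)]
```

```bash
python3 -c "
from workcell import env
print(env.hand_in())"
```

```text
the job is handed in; nothing more can be done
None
```

I loaded the holder with the roll, then the guide, then the end cap locked behind the spindle's head, and handed it in at about 38 s; the hand-in gave no verdict, and I viewed 12 pictures, two over the limit of 10.

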